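Press the scissors into their thread gift sets

ROBOT

A 7-joint arm with a two-finger parallel gripper is mounted at the origin on the work surface. World frame = base frame: x ahead of the robot, y to its left, z up, the work surface at z = 0. Lengths are in m, angles in rad, forces in N, time in s.
With the tool pointing down it reaches from about 0.425 to 0.875 m from the base axis. Payload 4.7 kg.
Tool frame: the origin (TCP) lies midway between the tips of the shut fingers; the grasp point (between the pads) lies 19 mm behind it; z points along the fingers, y is the direction in which the jaws open and shut (so a half turn about z gives the same grasp; the last joint's range is limited). The gripper opens to 87 mm and grips with 3 to 60 N. Pads are 19 mm wide; open, the fingers measure 117 mm over their backs; the gripper's body (75 mm by 190 mm) begins 51 mm behind the grasp point.
Start: joints at [-1.133, 0.321, -0.07, 1.45, 0.023, 1.371, -0.057], TCP at [0.267, 0.593, 0.223] pointing down, gripper open.
Joint ranges: [-2.86, 2.86], [-0.3, 2.09], [-1.38, 1.24], [0.06, 2.45], [-1.56, 4.7], [0.09, 2.05], [-2.69, 2.69]. Speed limits (rad/s): [2.57, 2.57, 3.14, 3.14, 3.14, 3.14, 3.14].

INTERFACE

Orientations are given as a rotation vector (axis times angle).
In Python, from bench import ctrl, optics gives the robot as it stands. The module is installed in compiled form; this text tells all that it offers.
- The arm moves only by the tool step_arm, never from a script. Its argument "deltas" is a list of rows, each a list of 7 numbers: the turn, a rotation vector about the tool's x, y, z in degrees, then the shift along the tool's x, y, z in mm, then the finger opening in mm, from 0 to 87. A call has exactly 8 rows; each row is the pose to reach, as a shift and turn from the pose commanded when the call began, along the tool's axes at that moment; what a row does not reach only later rows make up. A row lasts 1/8 s, in which the tool goes at most 62.5 mm and 10.7 degrees, less where a joint would pass 70% of its speed; a pose out of reach is approached as far as the arm can. A call with a gripper value outside its range is refused whole. The fingers move at their own pace and stop on an object; "newtons" is the grip in N (left out, the last holds). Time passes only in rows, so rows that repeat a pose let the fingers close, or fill a call up. It gives the time, the measured TCP pose, the force and the opening at its end, in the units of the state.
- ctrl.get_state(): the state, without advancing time (a new reading comes with each control period).
- optics.get_image(name): name is "scene" or "top" or "wrist"; returns the picture (400x640x3 uint8, red, green, blue); there is no depth.
- optics.get_calibration(name): a dict with "K" (3x3 intrinsics, pixels), "R" (3x3) and "t" (3): a world point X has camera coordinates R X + t. Camera axes: x right, y down, z forward; pixel columns grow to the right and rows downward; lengths in m; the calibration is good to about 2 mm. A picture is of the moment at which its call begins: read the wrist's pose just before it. get_calibration takes no time and is no camera call; for the wrist camera it gives the pose at the moment of the call.
- ctrl.close_job(): hands the job in, once; it reports no verdict.
The state is a dict: "time": time; "joint_positions": joint angles; "qd": joint speeds; "joint_torque": joint torques, N m; "position": TCP position; "tool_rot": TCP orientation; "ft_force": force on the tool from outside, world axes, zero at the start; "torque": the same for the moment, N m; "grip_width": opening from 0.0 (shut) to 1.0 (fully open).
Only numpy, scipy, OpenCV 4.12 (cv2) and the standard library are available. Lean on these libraries where they do the work, as an engineer would, in place of code of your own. Each camera call takes 0.05 s, during which the arm holds its last target.

TASK

The lilac and the lime-green thread gift set on the shop counter each still lack their scissors. Put each pair of scissors into the cut-out of the set whose thread and box match its handles, and press it fully home so that it lies flat on the bottom of its foam pocket. Leave the other things on the counter where they are.

Things in the scene. Friction and masses are not known exactly. Their poses are not given: they have to be found in the camera images.
- lilac_scissors_mid (a point): Loose closed sewing scissors, lilac handles, 143 mm long, 60 g, lying flat. Point: middle of the neck between blades and bows, by the centre of mass, 5 mm above the underside. x along the blades to the tip, y to the small (thumb) bow, z up. The neck is a flat-sided block to grip, 20 mm wide (y), 10 mm thick, from 22 mm behind to 14 mm ahead of the point.
- lilac_scissors_tip (a point): Tip of the lilac scissors, 72 mm along +x from the neck point; same height and axes. Steel blades 16 mm wide taper to a 3 mm tip, 2.5 to 7.5 mm above the underside. Two finger bows, 9 mm thick, just clear of the ground, begin 20 mm behind the neck point: the small one reaches 62 mm back and 33 mm to +y, the large one 72 mm back and 35 mm to -y.
- lime_scissors_mid (a point): Loose closed sewing scissors, lime-green handles, 143 mm long, 60 g, lying flat. Point: middle of the neck between blades and bows, by the centre of mass, 5 mm above the underside. x along the blades to the tip, y to the small (thumb) bow, z up. The neck is a flat-sided block to grip, 20 mm wide (y), 10 mm thick, from 22 mm behind to 14 mm ahead of the point.
- lime_scissors_tip (a point): Tip of the lime-green scissors, 72 mm along +x from the neck point; same height and axes. Steel blades 16 mm wide taper to a 3 mm tip, 2.5 to 7.5 mm above the underside. Two finger bows, 9 mm thick, just clear of the ground, begin 20 mm behind the neck point: the small one reaches 62 mm back and 33 mm to +y, the large one 72 mm back and 35 mm to -y.
- lilac_set: Lilac thread set: a lilac box 176 x 116 mm, fixed to the counter, filled with charcoal foam (top 30 mm above the counter) over a cream layer that shows in the cut-outs. Two spools of lilac thread (24 mm thick, 50 mm long, standing 10 mm out of the foam) lie beside the blade slot. Origin: on the counter, right under the pocket point; same axes.
- lilac_set_pocket (a point): Scissors pocket of the lilac set: where the neck point lies when the scissors are fully home, 26 mm above the counter. x to the tip end of the blade slot, y to the small bow's bay. 9 mm deep (flat floor 21 mm above the counter), cut to the outline with 1.75 mm to spare all round and islands for the finger holes, so it takes them one way round only; home, the neck stands 1 mm out of the foam.
- lilac_set_pocket_tip (a point): Where the blade tip lies when home: 72 mm along +x from the pocket point. Finger notches as deep as the pocket flank the neck: 36 mm long in x, out to 43 mm each side of the centre line. Springy foam nubs at the outer sides of bows and blades hold the scissors: laid in, they stop 3 to 6 mm high and must be pushed down at the neck with about 5 to 15 N.
- lime_set: Lime-green thread set: a lime-green box 176 x 116 mm, fixed to the counter, filled with charcoal foam (top 30 mm above the counter) over a cream layer that shows in the cut-outs. Two spools of lime-green thread (24 mm thick, 50 mm long, standing 10 mm out of the foam) lie beside the blade slot. Origin: on the counter, right under the pocket point; same axes.
- lime_set_pocket (a point): Scissors pocket of the lime-green set: where the neck point lies when the scissors are fully home, 26 mm above the counter. x to the tip end of the blade slot, y to the small bow's bay. 9 mm deep (flat floor 21 mm above the counter), cut to the outline with 1.75 mm to spare all round and islands for the finger holes, so it takes them one way round only; home, the neck stands 1 mm out of the foam.
- lime_set_pocket_tip (a point): Where the blade tip lies when home: 72 mm along +x from the pocket point. Finger notches as deep as the pocket flank the neck: 36 mm long in x, out to 43 mm each side of the centre line. Springy foam nubs at the outer sides of bows and blades hold the scissors: laid in, they stop 3 to 6 mm high and must be pushed down at the neck with about 5 to 15 N.
- pin_tin: Bystander: round pin tin, blue lid, 67 mm across, 24 mm high; origin at the centre of its underside.
- tape_case: Bystander: red round tape-measure case, 56 mm across, 16 mm high, with a tab on +x; origin at the centre of its underside.
- navy_spool: Bystander: navy-blue thread spool standing upright, 34 mm across, 45 mm high; origin at the centre of its underside.
- teal_spool: Bystander: teal thread spool standing upright, 34 mm across, 45 mm high; origin at the centre of its underside.
Things that resemble listed ones, but are neither listed nor needed, are in the scene too. Of the things like the part that bears lilac_scissors_mid, leave any that is pink or turquoise; of the rest the smaller one is meant.

How it is judged:
By the outcome, as a careful person would: the job done as asked, in the order asked, and still so for the second after the job is handed in, with the robot touching nothing.
It also fails if it takes over 70 s, if anything falls off the work surface, if the arm or the gripper's body presses on something with over 40 N, if the wrist force passes 120 N, or if a joint passes its speed limit or range.

## Working session

There is one attempt and no reset: what is moved stays moved. The work goes in short steps, Python scripts to look and compute and a tool call to move; the robot and the scene stay as the last step left them, time stands still between calls to the robot, and variables do not carry over. Pictures are saved under pics/ and viewed, and the job is handed in when it is done.

Besides the shell and the picture viewer there is one more tool, called after ">>>" as name(argument=value, ...), one argument or row to a line, values as JSON. step_arm: Moves the arm, as the interface text tells. Its arguments: {"type":"object","properties":{"deltas":{"type":"array"},"newtons":{"type":"number"}},"required":["deltas"]}

```bash
mkdir -p pics && ls
python3 - <<'E'
from bench import ctrl, optics
import cv2, json, numpy as np
s=ctrl.get_state()
print({k:np.round(v,4).tolist() for k,v in s.items()})
for n in("scene","top","wrist"):
    c=optics.get_calibration(n); print(n,{k:np.round(np.array(v),4).tolist() for k,v in c.items()})
    im=optics.get_image(n); np.save(f"pics/{n}0.npy",im); cv2.imwrite(f"pics/{n}0.png",im[...,::-1])
E
```

```text
pics
{'time': 0.0, 'joint_positions': [-1.1329, 0.3218, -0.0701, 1.4517, 0.0226, 1.3708, -0.0569], 'qd': [-0.0002, -0.0002, 0.0005, 0.0012, 0.0026, 0.0011, 0.0014], 'joint_torque': [0.0006, -49.1283, -0.4035, -31.2522, -0.0638, 0.0441, 0.0002], 'position': [0.2671, 0.592, 0.2215], 'tool_rot': [-0.6606, -3.071, 0.0029], 'ft_force': [0.3122, -0.4566, -0.7359], 'torque': [0.0085, 0.069, -0.0488], 'grip_width': 1.0023}
scene {'K': [[437.8843, 0.0, 315.2988], [0.0, 437.8843, 193.8012], [0.0, 0.0, 1.0]], 'R': [[-0.5224, 0.8524, 0.0234], [0.4995, 0.3282, -0.8017], [-0.691, -0.4071, -0.5973]], 't': [0.3599, -0.1811, 1.5301]}
top {'K': [[388.206, 0.0, 318.3874], [0.0, 388.206, 191.9547], [0.0, 0.0, 1.0]], 'R': [[0.0009, -1.0, 0.0044], [-0.9951, -0.0013, -0.0986], [0.0986, -0.0043, -0.9951]], 't': [-0.0921, 0.536, 1.2163]}
wrist {'K': [[282.0229, 0.0, 320.3117], [0.0, 282.0229, 193.8483], [0.0, 0.0, 1.0]], 'R': [[0.4113, 0.9115, -0.0009], [0.8813, -0.3974, 0.2558], [0.2328, -0.106, -0.9667]], 't': [-0.6505, -0.0311, 0.3885]}
```

View pics/scene0.png

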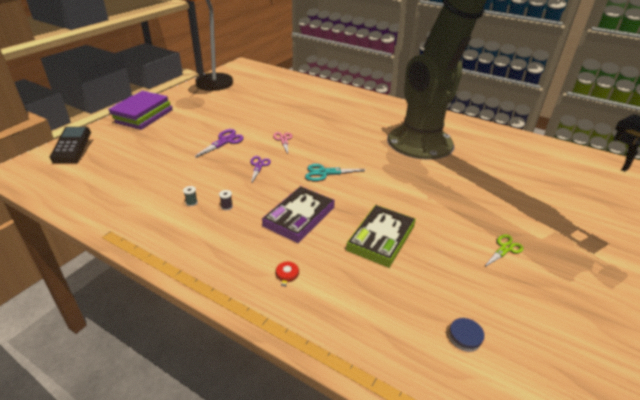

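View pics/top0.png

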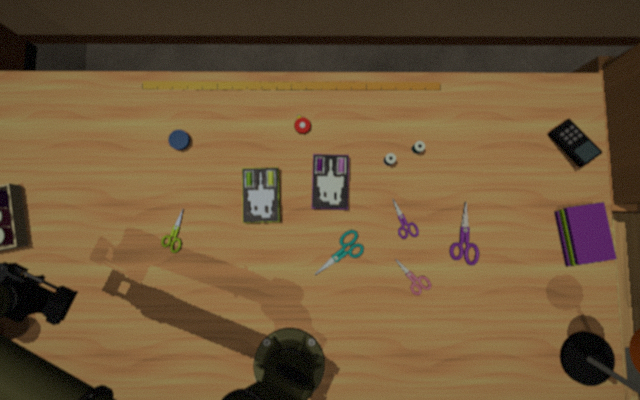

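View pics/wrist0.png

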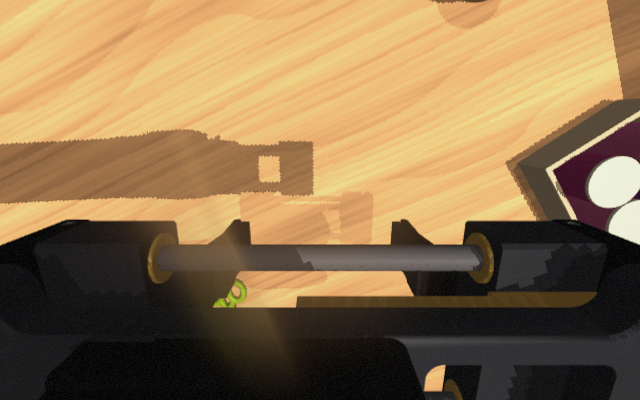

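The top view shows the sets at (331,182) lilac and (262,196) lime, and lime scissors at (174,232). There are four other scissors: small purple (404,221), large purple (464,238), pink (413,279) and turquoise (342,252). I'll confirm the small purple one in an enlarged crop.

```bash
cat > h.py <<'E'
import numpy as np, cv2
from scipy.spatial.transform import Rotation as Ro
def cast(c,uv,z):
    K,R,t=[np.array(c[k],float) for k in("K","R","t")]
    uv=np.atleast_2d(np.array(uv,float))
    d=np.c_[uv,np.ones(len(uv))]@np.linalg.inv(K).T@R
    o=-R.T@t
    return o+d*((z-o[2])/d[:,2:])
def proj(c,X):
    K,R,t=[np.array(c[k],float) for k in("K","R","t")]
    p=(np.atleast_2d(X)@R.T+t)@K.T
    return p[:,:2]/p[:,2:]
E
python3 - <<'E'
from h import *
from bench import ctrl,optics
im=np.load("pics/top0.npy")
cv2.imwrite("pics/topcrop.png",cv2.resize(im[120:300,150:490,::-1],None,fx=2.35,fy=2.35,interpolation=cv2.INTER_CUBIC))
c=optics.get_calibration("top")
for n,uv in dict(lime=(174,232),lilac=(404,221),big=(464,238),lilset=(331,182),limeset=(262,196),tape=(303,126),turq=(342,252)).items(): print(n,cast(c,uv,0.0).round(3))
w=optics.get_calibration("wrist"); s=ctrl.get_state()
R=np.array(w["R"]);o=-R.T@np.array(w["t"]);T=Ro.from_rotvec(s["tool_rot"]).as_matrix()
print("cam in tool",(T.T@(o-s["position"])).round(4),(T.T@R.T).round(3).tolist(), T.round(3).tolist())
hsv=cv2.cvtColor(im,cv2.COLOR_RGB2HSV)
for uv in [(174,240),(404,228),(464,245),(413,279),(320,165),(341,163),(250,178),(267,177)]: print(uv,hsv[uv[1]-3:uv[1]+4,uv[0]-3:uv[0]+4].reshape(-1,3)[np.argmax(hsv[uv[1]-3:uv[1]+4,uv[0]-3:uv[0]+4,1])])
E
```

```text
lime [[0.408 0.375 0.   ]]
lilac [[ 0.444 -0.37   0.   ]]
big [[ 0.39  -0.563  0.   ]]
lilset [[ 0.572 -0.133  0.   ]]
limeset [[0.525 0.093 0.   ]]
tape [[ 0.759 -0.04   0.   ]]
turq [[ 0.344 -0.168  0.   ]]
cam in tool [ 0.0693  0.0011 -0.1615] [[-0.0, -0.967, -0.256], [1.0, -0.0, 0.001], [-0.001, -0.256, 0.967]] [[-0.912, 0.411, -0.001], [0.411, 0.912, -0.001], [-0.0, -0.001, -1.0]]
(174, 240) [ 35 212 108]
(404, 228) [145 144  99]
(464, 245) [145 158  95]
(413, 279) [ 18 135 144]
(320, 165) [147 218  68]
(341, 163) [152  90 119]
(250, 178) [ 42 206  89]
(267, 177) [ 33 153 155]
```

View pics/topcrop.png

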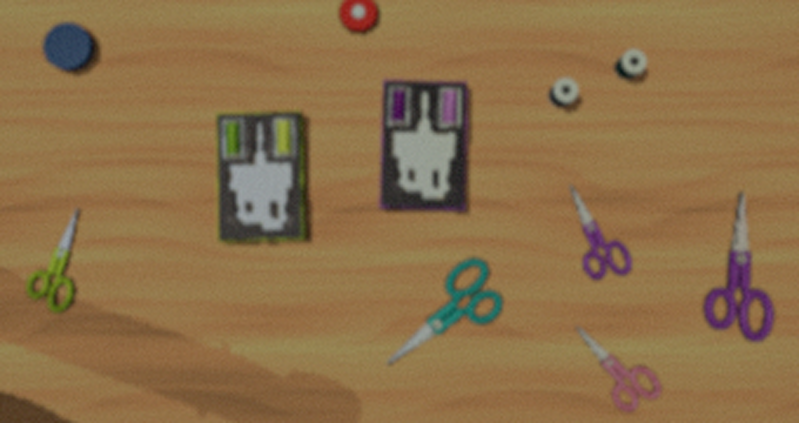

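The small purple pair at crop (600,235), about 40 px long in the top view, is the lilac one. The large purple pair is about 63 px, and the pink and turquoise pairs are excluded. First I'll fly over the sets so the wrist camera can see both pockets.

```bash
cat > goal.py <<'E'
import sys
from h import *
from bench import ctrl
def goal(x,y,z,yaw,say=True):
    s=ctrl.get_state(); T=Ro.from_rotvec(s["tool_rot"]).as_matrix(); p=np.array(s["position"])
    a=np.radians(yaw); G=np.array([[np.cos(a),np.sin(a),0],[np.sin(a),-np.cos(a),0],[0,0,-1.]])
    sh=T.T@(np.array([x,y,z])-p)*1000; r=np.degrees(Ro.from_matrix(T.T@G).as_rotvec())
    if say: print("t",round(s["time"],2),"now",(p*1000).round(1),"yaw",round(np.degrees(np.arctan2(T[1,0],T[0,0])),2),"F",np.round(s["ft_force"],1),"w",round(s["grip_width"]*87,1))
    print("turn",r.round(2),"shift",sh.round(1))
if __name__=="__main__": goal(*map(float,sys.argv[1:5]))
E
python3 goal.py 0.5 -0.02 0.22 0
```

```text
t 0.15 now [267.2 592.1 221.7] yaw 155.72 F [-0.7 -0.1 -0.6] w 87.0
turn [-2.0000e-02  1.2000e-01  1.5572e+02] shift [-463.9 -462.2    2.4]
```

>>> step_arm(
  deltas=[
    [0,0,156,-464,-462,1,87],
    [0,0,156,-464,-462,1,87],
    [0,0,156,-464,-462,1,87],
    [0,0,156,-464,-462,1,87],
    [0,0,156,-464,-462,1,87],
    [0,0,156,-464,-462,1,87],
    [0,0,156,-464,-462,1,87],
    [0,0,156,-464,-462,1,87],
  ],
)

```text
time: 1.15
position: [0.4455, 0.1233, 0.2218]
tool_rot: [-2.582, -1.789, -0.001]
ft_force: [0.9, 0.6, 0.1]
grip_width: 1.001
```

```bash
python3 goal.py 0.5 -0.02 0.22 0
```

```text
t 1.15 now [445.5 123.3 221.8] yaw 69.43 F [0.9 0.6 0.1] w 87.1
turn [-1.000e-02 -5.000e-02  6.943e+01] shift [-115.   101.3    1.8]
```

>>> step_arm(
  deltas=[
    [0,0,70,-115,101,1,87],
    [0,0,70,-115,101,1,87],
    [0,0,70,-115,101,1,87],
    [0,0,70,-115,101,1,87],
    [0,0,70,-115,101,1,87],
    [0,0,70,-115,101,1,87],
    [0,0,70,-115,101,1,87],
    [0,0,70,-115,101,1,87],
  ],
)

```text
time: 2.15
position: [0.5, -0.0176, 0.2206]
tool_rot: [-3.142, 0.004, 0.001]
ft_force: [-0.4, 1.2, -0.1]
grip_width: 1.002
```

```bash
cat > snap.py <<'E'
import sys
from h import *
from bench import ctrl, optics
import json
n=sys.argv[1]; cam=sys.argv[2] if len(sys.argv)>2 else "wrist"
c=optics.get_calibration(cam); im=optics.get_image(cam)
np.save(f"pics/{n}.npy",im); cv2.imwrite(f"pics/{n}.png",im[...,::-1])
json.dump({k:np.array(v).tolist() for k,v in c.items()},open(f"pics/{n}.json","w"))
s=ctrl.get_state(); print(np.round(s["position"],4),np.round(s["tool_rot"],4),round(s["time"],2))
E
python3 snap.py sets
```

```text
[ 0.5001 -0.0176  0.2207] [-3.1415e+00  3.3000e-03  4.0000e-04] 2.2
```

View pics/sets.png

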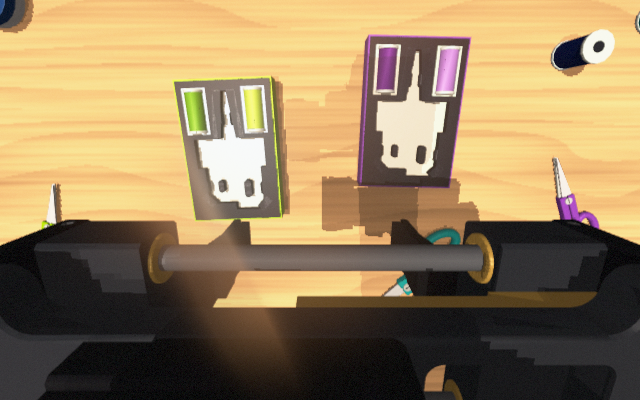

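Both pockets are visible: lime at about (232,155), with its slot tip at (228,92), and lilac at about (410,120), with its slot tip at (416,52). I'll enlarge both.

Run:
```python
from h import *
im=np.load("pics/sets.npy")[...,::-1]
a=cv2.resize(im[70:225,170:295],None,fx=3.1,fy=3.1,interpolation=cv2.INTER_CUBIC)
b=cv2.resize(im[30:185,355:480],None,fx=3.1,fy=3.1,interpolation=cv2.INTER_CUBIC)
cv2.imwrite("pics/setsz.png",np.hstack([a,b]))
```

```text
(no output)
```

View pics/setsz.png

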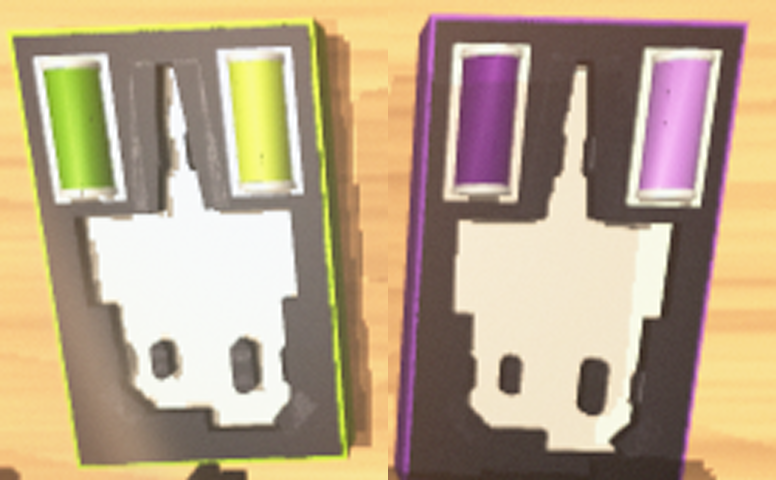

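```bash
python3 - <<'E'
from h import *
import json
c=json.load(open("pics/sets.json"))
P=lambda o,pts:[(o[0]+x/3.1,o[1]+y/3.1) for x,y in pts]
L=P((355,30),[(455-388,222),(672-388,224),(665-388,315),(455-388,313)]); 
print("lilac notch corners z21",cast(c,L,.021).round(4).tolist())
print("tip",cast(c,P((355,30),[(580-388,66)]),.021).round(4))
print("box top",cast(c,P((355,30),[(433-388,17),(748-388,23),(685-388,478),(402-388,470)]),.030).round(4).tolist())
L=P((170,70),[(82,217),(293,212),(298,297),(92,302)])
print("lime notch",cast(c,L,.021).round(4).tolist())
print("tip",cast(c,P((170,70),[(170,66)]),.021).round(4))
print("box top",cast(c,P((170,70),[(12,36),(313,18),(347,455),(82,464)]),.030).round(4).tolist())
R=np.array(c["R"]);print(-R.T@np.array(c["t"]))
E
python3 goal.py 0.503 -0.133 0.15 0
```

```text
lilac notch corners z21 [[0.5911, -0.0853, 0.021], [0.5901, -0.1707, 0.021], [0.5551, -0.1718, 0.021], [0.5561, -0.087, 0.021]]
tip [[ 0.6469 -0.1297  0.021 ]]
box top [[0.6613, -0.0722, 0.03], [0.659, -0.1866, 0.03], [0.4897, -0.1834, 0.03], [0.4934, -0.0665, 0.03]]
lime notch [[0.5457, 0.1396, 0.021], [0.5474, 0.0536, 0.021], [0.5126, 0.0534, 0.021], [0.5108, 0.1395, 0.021]]
tip [[0.6035 0.0986 0.021 ]]
box top [[0.6135, 0.1543, 0.03], [0.6195, 0.0405, 0.03], [0.4462, 0.0343, 0.03], [0.4424, 0.1477, 0.03]]
[ 0.57091708 -0.01706424  0.38201395]
t 2.2 now [500.1 -17.6 220.7] yaw -0.12 F [0.5 0.2 0.1] w 87.0
turn [-0.    0.01 -0.12] shift [  3.2 115.4  70.6]
```

>>> step_arm(
  deltas=[
    [0,0,0,-3,55,45,87],
    [0,0,0,-3,111,90,87],
    [0,0,0,-3,111,90,87],
    [0,0,0,-3,111,90,87],
    [0,0,0,-3,111,90,87],
    [0,0,0,-3,111,90,87],
    [0,0,0,-3,111,90,87],
    [0,0,0,-3,111,90,87],
  ],
)

```text
time: 3.2
position: [0.4971, -0.1282, 0.1311]
tool_rot: [-3.141, 0.005, -0.001]
ft_force: [-0.5, 0.5, 0.5]
grip_width: 0.995
```

```bash
python3 snap.py lilset
python3 - <<'E'
from h import *
im=np.load("pics/lilset.npy")[...,::-1]
cv2.imwrite("pics/lilsetz.png",cv2.resize(im[10:240,225:435],None,fx=2.6,fy=2.6,interpolation=cv2.INTER_CUBIC))
E
```

```text
[ 0.497  -0.1283  0.131 ] [-3.1414e+00  5.2000e-03 -7.0000e-04] 3.25
```

View pics/lilsetz.png

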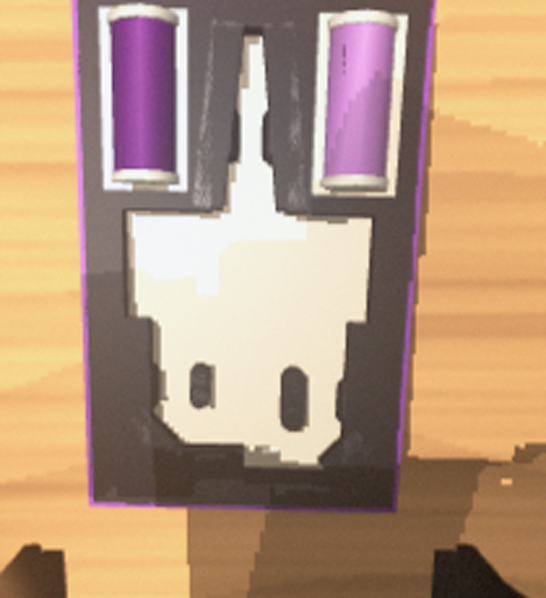

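```bash
cat > pocket.py <<'E'
import sys,json
from h import *
n=sys.argv[1]; seed=tuple(map(int,sys.argv[2:4])); flip=1 if len(sys.argv)<5 else int(sys.argv[4])
im=np.load(f"pics/{n}.npy"); c=json.load(open(f"pics/{n}.json"))
K=4
g=cv2.resize(cv2.cvtColor(im,cv2.COLOR_RGB2GRAY),None,fx=K,fy=K,interpolation=cv2.INTER_CUBIC)
m=(g>135).astype(np.uint8)
_,lab=cv2.connectedComponents(m); m=(lab==lab[seed[1]*K,seed[0]*K]).astype(np.uint8)
cn=max(cv2.findContours(m,cv2.RETR_EXTERNAL,cv2.CHAIN_APPROX_NONE)[0],key=len)[:,0]
P=cast(c,(cn+.5)/K-.5,.021)[:,:2]
cv2.imwrite(f"pics/{n}_m.png",m[::2,::2]*255)
# iterate local frame
yaw=0. if flip==1 else 0.
o=P.mean(0)
def loc(o,yaw): 
    a=np.radians(yaw);B=np.array([[np.cos(a),-np.sin(a)],[np.sin(a),np.cos(a)]]); return (P-o)@B,B
tipx=P[:,0].max(); o=np.array([tipx-.0737,P[P[:,0]>tipx-.003][:,1].mean()])
for it in range(6):
    q,B=loc(o,yaw)
    # notch side edges at |y|~43 for x -20..12 ; fit lines
    Lm=(abs(q[:,1]-.043)<.006)&(q[:,0]>-.018)&(q[:,0]<.010)
    Rm=(abs(q[:,1]+.043)<.006)&(q[:,0]>-.018)&(q[:,0]<.010)
    Fm=(abs(q[:,0]-.014)<.006)&(abs(q[:,1])>.018)&(abs(q[:,1])<.039)
    Bm=(abs(q[:,0]+.022)<.006)&(abs(q[:,1])>.037)&(abs(q[:,1])<.041)
    med=lambda v:np.median(v)
    yl,yr=med(q[Lm,1]),med(q[Rm,1]); xf,xb=med(q[Fm,0]),med(q[Bm,0])
    sl=np.polyfit(q[Lm,0],q[Lm,1],1)[0];sr=np.polyfit(q[Rm,0],q[Rm,1],1)[0]; sf=np.polyfit(q[Fm,1],q[Fm,0],1)[0]
    # slot centreline
    xs=[];ym=[]
    for x in np.arange(.02,.072,.002):
        s=q[abs(q[:,0]-x)<.001]
        if (s[:,1]>0).any() and (s[:,1]<0).any(): xs.append(x);ym.append((s[s[:,1]>0,1].mean()+s[s[:,1]<0,1].mean())/2)
    ps=np.polyfit(xs,ym,1)
    tip=q[:,0].max(); back=q[:,0].min()
    yaw+=np.degrees(ps[0]*.5+(sl+sr)/4*1.0*.5 - sf*.25) if it<5 else 0
    if it<5: o=o+B@np.array([(xf-.014+xb+.022)/2,(yl+yr)/2])
print("o",o.round(5),"yaw",round(yaw,2),"slopes deg L R F slot",np.degrees([sl,sr,-sf,ps[0]]).round(2))
print("edges mm yl yr xf xb",np.round(np.array([yl,yr,xf,xb])*1000,2),"tip",round(tip*1000,2),"back",round(back*1000,2),"slot y at40",round(np.polyval(ps,.04)*1000,2))
E
python3 pocket.py lilset 325 110
```

```text
o [ 0.57751 -0.12741] yaw -1.36 slopes deg L R F slot [ 3.02 -0.13 -1.14 -0.16]
edges mm yl yr xf xb [ 42.51 -42.51  13.81 -21.81] tip 69.7 back -75.58 slot y at40 -0.03
```

```bash
python3 goal.py 0.44 -0.39 0.13 24
```

```text
t 3.25 now [ 497.  -128.3  131. ] yaw -0.19 F [-0.5  0.4 -0.3] w 86.8
turn [-1.000e-02 -3.000e-02 -2.419e+01] shift [-56.1 261.9   0.9]
```

View pics/lilset_m.png

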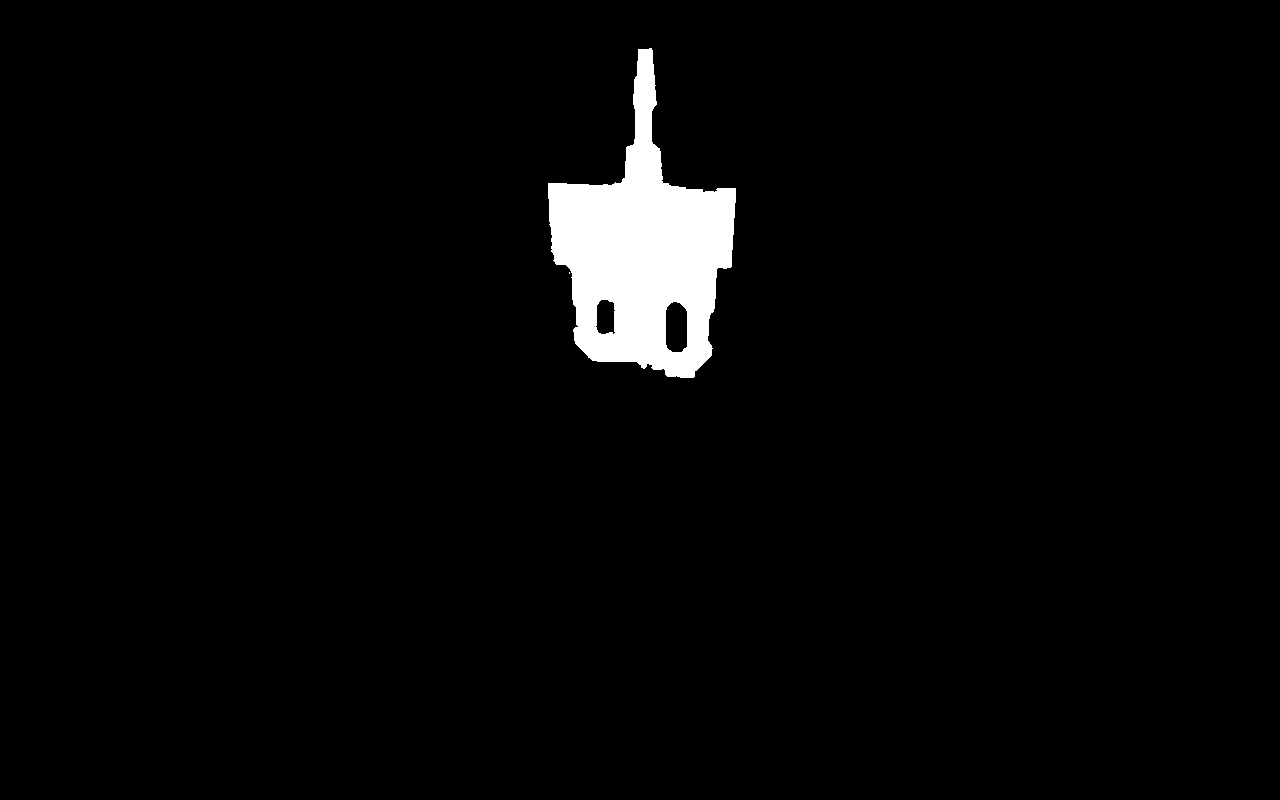

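>>> step_arm(
  deltas=[
    [0,0,-10,-15,60,0,87],
    [0,0,-20,-30,120,0,87],
    [0,0,-24,-45,180,0,87],
    [0,0,-24,-56,240,0,87],
    [0,0,-24,-56,262,0,87],
    [0,0,-24,-56,262,0,87],
    [0,0,-24,-56,262,0,87],
    [0,0,-24,-56,262,0,87],
  ],
)

```text
time: 4.25
position: [0.4407, -0.3885, 0.1306]
tool_rot: [-3.072, -0.651, -0.001]
ft_force: [-0.0, 0.4, 0.1]
grip_width: 0.997
```

```bash
python3 snap.py lilsc
```

```text
[ 0.4407 -0.3886  0.1307] [-3.0724e+00 -6.5110e-01 -1.1000e-03] 4.3
```

View pics/lilsc.png

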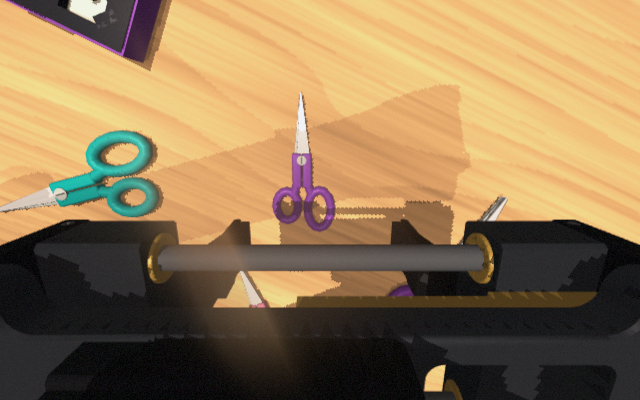

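The lilac scissors are fully visible: tip at (301,93), neck at (302,168), small bow left at (287,205), large bow right at (318,210).

```bash
cat > sc.py <<'E'
import sys,json
from h import *
# args: name u0 u1 v0 v1 hue_lo hue_hi yaw0 ; scissors measurement
n=sys.argv[1]; u0,u1,v0,v1,h0,h1=map(int,sys.argv[2:8]); yaw=float(sys.argv[8])
dz=float(sys.argv[9]) if len(sys.argv)>9 else 0.
im=np.load(f"pics/{n}.npy"); c=json.load(open(f"pics/{n}.json"))
K=4; cr=cv2.resize(im[v0:v1,u0:u1],None,fx=K,fy=K,interpolation=cv2.INTER_CUBIC); hsv=cv2.cvtColor(cr,cv2.COLOR_RGB2HSV)
H=((hsv[...,0]>=h0)&(hsv[...,0]<=h1)&(hsv[...,1]>70)).astype(np.uint8)
_,lab,st,_=cv2.connectedComponentsWithStats(H); H=(lab==1+np.argmax(st[1:,4])).astype(np.uint8)
S=((hsv[...,1]<45)&(hsv[...,2]>90)).astype(np.uint8)
cv2.imwrite(f"pics/{n}_m.png",np.hstack([cr[...,::-1],cv2.merge([H*255,S*255,H*0])]))
def pts(m,z):
    v,u=np.nonzero(m); return cast(c,np.c_[(u+.5)/K-.5+u0,(v+.5)/K-.5+v0],z+dz)[:,:2]
A=pts(H,.009); W=pts(S,.0075)
for it in range(8):
    a=np.radians(yaw);B=np.array([[np.cos(a),-np.sin(a)],[np.sin(a),np.cos(a)]])
    q=A@B; w=W@B
    if it==0: neckx=q[:,0].max()-.014; ny=np.median(q[q[:,0]>neckx+.0,1])
    k=q[(q[:,0]>neckx-.010)&(q[:,0]<neckx+.012)&(abs(q[:,1]-ny)<.016)]
    mids=[];xs=[];wd=[]
    for x in np.arange(neckx-.009,neckx+.011,.001):
        s=k[abs(k[:,0]-x)<.0006,1]
        if len(s)>3: xs.append(x);mids.append((s.max()+s.min())/2);wd.append(np.ptp(s))
    p=np.polyfit(xs,mids,1); ny=np.polyval(p,neckx)
    w2=w[(abs(w[:,1]-ny)<.012)&(w[:,0]>neckx+.012)&(w[:,0]<neckx+.09)]
    tip=w2[:,0].max(); tipy=w2[w2[:,0]>tip-.003,1].mean()
    # yaw from tip to neck
    yaw+=np.degrees(np.arctan2(tipy-ny,tip-neckx))*.7
    back=q[:,0].min(); 
print("yaw",round(yaw,2),"neck slope",np.degrees(p[0]).round(2),"width",(np.median(wd)*1000).round(1))
print("tip-back len",((tip-back)*1000).round(1),"front of handle",((tip-q[:,0].max())*1000).round(1),"y ext",((q[:,1].max()-ny)*1000).round(1),((q[:,1].min()-ny)*1000).round(1))
mid=(tip+back)/2
for nm,x in(("ends-mid",mid),("tip-72",tip-.072),("front-14",q[:,0].max()-.014)): print(nm,(B@[x,ny]).round(4))
E
python3 sc.py lilsc 265 345 85 240 130 165 24
```

```text
yaw 24.17 neck slope 0.62 width 19.1
tip-back len 140.9 front of handle 57.5 y ext 31.5 -33.4
ends-mid [ 0.4561 -0.36  ]
tip-72 [ 0.4547 -0.3606]
front-14 [ 0.4551 -0.3604]
```

View pics/lilsc_m.png

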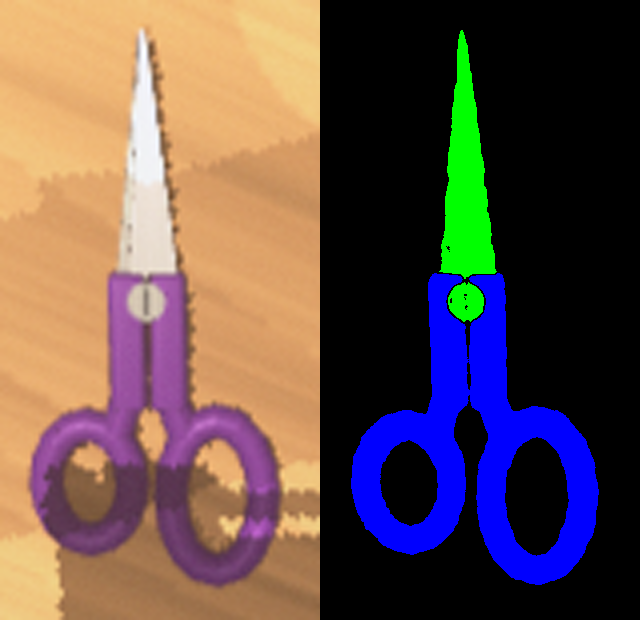

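```bash
python3 sc.py lilsc 265 345 85 240 130 165 24 -0.0035; python3 goal.py 0.4552 -0.3603 0.002 24.3
```

```text
yaw 24.17 neck slope 0.63 width 19.4
tip-back len 142.6 front of handle 58.2 y ext 31.9 -33.8
ends-mid [ 0.4555 -0.36  ]
tip-72 [ 0.4548 -0.3603]
front-14 [ 0.4547 -0.3603]
t 4.3 now [ 440.7 -388.6  130.7] yaw 23.93 F [0.7 0.2 0.3] w 87.0
turn [-0.05 -0.05 -0.37] shift [ 24.6 -19.9 128.8]
```

>>> step_arm(
  deltas=[
    [0,0,-0.4,24.4,-20,20,50],
    [0,0,-0.4,24.4,-20,60,50],
    [0,0,-0.4,24.4,-20,100,50],
    [0,0,-0.4,24.4,-20,115,50],
    [0,0,-0.4,24.4,-20,122,50],
    [0,0,-0.4,24.4,-20,126,50],
    [0,0,-0.4,24.4,-20,128,50],
    [0,0,-0.4,24.4,-20,128,50],
  ],
  newtons=30,
)

```text
time: 5.3
position: [0.4545, -0.3625, 0.0034]
tool_rot: [3.071, 0.658, 0.002]
ft_force: [0.1, 0.1, 0.2]
grip_width: 0.572
```

```bash
python3 snap.py lilg0 && python3 goal.py 0.4552 -0.3603 0.002 24.3
```

```text
[ 0.4545 -0.3625  0.0034] [3.0714e+00 6.5770e-01 1.5000e-03] 5.35
t 5.35 now [ 454.5 -362.5    3.4] yaw 24.17 F [-0.8 -0.1 -0. ] w 49.9
turn [ 0.05 -0.05 -0.13] shift [ 1.6 -1.7  1.4]
```

View pics/lilg0.png

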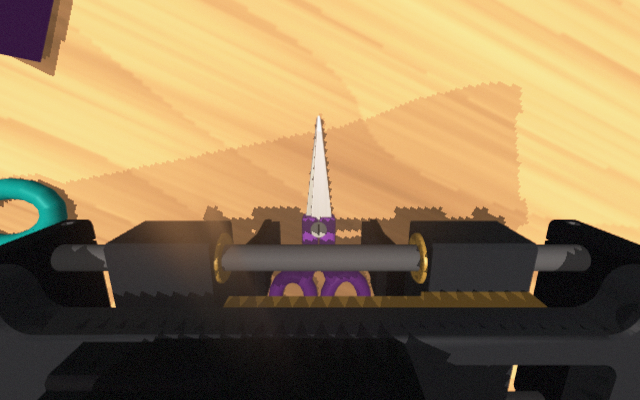

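The neck sits centred between the fingers (u≈319), with its front edge at v≈217, which is about 14 mm ahead of the TCP. I'll lower slightly, close and lift.

>>> step_arm(
  deltas=[
    [0,0,0,0,0,1,50],
    [0,0,0,0,0,1,0],
    [0,0,0,0,0,1,0],
    [0,0,0,0,0,1,0],
    [0,0,0,0,0,1,0],
    [0,0,0,0,0,1,0],
    [0,0,0,0,0,1,0],
    [0,0,0,0,0,1,0],
  ],
  newtons=40,
)

```text
time: 6.35
position: [0.454, -0.3622, 0.0018]
tool_rot: [-3.072, -0.658, -0.0]
ft_force: [0.4, 0.8, 0.5]
grip_width: 0.223
```

>>> step_arm(
  deltas=[
    [0,0,0,0,0,-10,0],
    [0,0,0,0,0,-30,0],
    [0,0,0,0,0,-60,0],
    [0,0,0,0,0,-90,0],
    [0,0,0,0,0,-110,0],
    [0,0,0,0,0,-110,0],
    [0,0,0,0,0,-110,0],
    [0,0,0,0,0,-110,0],
  ],
)

```text
time: 7.35
position: [0.4534, -0.3616, 0.1105]
tool_rot: [-3.07, -0.658, 0.003]
ft_force: [1.3, -0.3, -0.9]
grip_width: 0.224
```

```bash
python3 snap.py lilg1 && python3 goal.py 0.5775 -0.1275 0.12 0
```

```text
[ 0.4534 -0.3617  0.1106] [-3.0707e+00 -6.5760e-01  2.6000e-03] 7.4
t 7.4 now [ 453.4 -361.7  110.6] yaw 24.18 F [-0.9 -0.1 -1.2] w 19.6
turn [-0.07  0.1  24.18] shift [ 209.1 -162.9   -9.4]
```

View pics/lilg1.png

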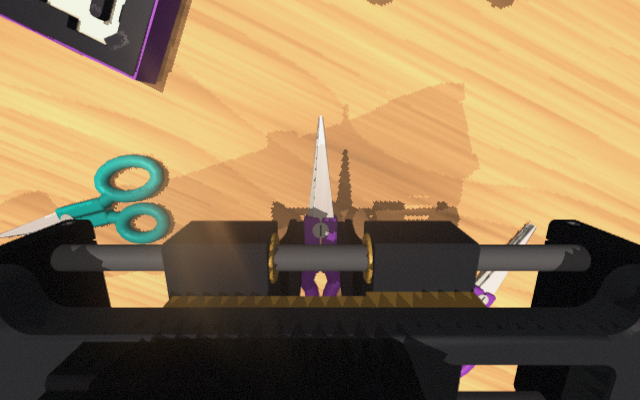

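The lilac scissors are held flat and straight: screw at (321,230), tip at (321,115). Next is a more exact pocket yaw.

```bash
cat > edges.py <<'E'
import sys,json
from h import *
# straight edges of the pocket/box from pixel line fits.  args name ; prints world fits of several edges near guess o
n=sys.argv[1]; o=np.array([float(sys.argv[2]),float(sys.argv[3])]); seed=tuple(map(int,sys.argv[4:6])); dz=float(sys.argv[6])
yaw=float(sys.argv[7]) if len(sys.argv)>7 else 0
im=np.load(f"pics/{n}.npy"); c=json.load(open(f"pics/{n}.json")); K=4
g=cv2.resize(cv2.cvtColor(im,cv2.COLOR_RGB2GRAY),None,fx=K,fy=K,interpolation=cv2.INTER_CUBIC)
m=(g>135).astype(np.uint8); _,lab=cv2.connectedComponents(m); m=(lab==lab[seed[1]*K,seed[0]*K]).astype(np.uint8)
cn=max(cv2.findContours(m,cv2.RETR_EXTERNAL,cv2.CHAIN_APPROX_NONE)[0],key=len)[:,0]
a=np.radians(yaw);B=np.array([[np.cos(a),-np.sin(a)],[np.sin(a),np.cos(a)]])
q=(cast(c,(cn+.5)/K-.5,.021+dz)[:,:2]-o)@B*1000
def fit(nm,msk,ax):
    s=q[msk]; 
    if len(s)<5: print(nm,"few");return
    x,y=(s[:,0],s[:,1]) if ax==0 else (s[:,1],s[:,0])
    for _ in range(3):
        p=np.polyfit(x,y,1); k=abs(y-np.polyval(p,x))<max(.5,1.5*np.median(abs(y-np.polyval(p,x)))); x,y=x[k],y[k]
    print(nm,"at0 %.2f"%np.polyval(p,0 if ax==0 else 0),"angle %.2f"%(np.degrees(np.arctan(p[0]))*(1 if ax==0 else -1)),len(x),"mean %.2f"%y.mean())
X,Y=q.T
fit("left",(abs(Y-43)<4)&(X>-19)&(X<11),0); fit("right",(abs(Y+43)<4)&(X>-19)&(X<11),0)
fit("front",(abs(X-14)<5)&(abs(Y)>13)&(abs(Y)<41),1)
fit("backL",(abs(X+22)<5)&(Y>38)&(Y<42),1); fit("backR",(abs(X+22)<5)&(Y<-38)&(Y>-42),1)
xs=[];ym=[];ws=[]
for x in np.arange(18,70,1.):
    s=Y[(abs(X-x)<.8)&(abs(Y)<14)]
    if (s>0).any() and (s<0).any(): xs.append(x);ym.append((s[s>0].mean()+s[s<0].mean())/2);ws.append(s[s>0].mean()-s[s<0].mean())
p=np.polyfit(xs,ym,1);print("slot y0 %.2f angle %.2f y40 %.2f"%(p[1],np.degrees(np.arctan(p[0])),np.polyval(p,40)))
print("slot widths",[(int(x),round(w,1),round(y,1)) for x,w,y in zip(xs,ws,ym)][::5])
print("tip %.2f back %.2f"%(X.max(),X.min()), "bow y ext",[ (round(Y[abs(X-x)<1].max(),1),round(Y[abs(X-x)<1].min(),1)) for x in(-30,-40,-50,-60)])
E
python3 edges.py lilset 0.5775 -0.1275 325 110 -0.0035; python3 -c "
from h import *; import json
c=json.load(open('pics/lilset.json'))
P=lambda x,y:(225+x/2.6,10+y/2.6)
print(cast(c,[P(77,0),P(83,250),P(90,507),P(397,510),P(418,250),P(437,0)],.0265).round(4).tolist())"
```

```text
left at0 43.06 angle 2.08 126 mean 42.93
right at0 -42.99 angle -1.54 134 mean -42.89
front at0 13.81 angle -2.64 158 mean 14.47
backL at0 -27.28 angle -9.03 16 mean -20.98
backR at0 -24.75 angle 2.45 16 mean -23.04
slot y0 0.16 angle -1.50 y40 -0.89
slot widths [(18, np.float64(17.4), np.float64(-0.6)), (23, np.float64(16.4), np.float64(-0.6)), (28, np.float64(15.5), np.float64(-0.6)), (33, np.float64(8.2), np.float64(-0.6)), (38, np.float64(7.6), np.float64(-0.7)), (43, np.float64(7.6), np.float64(-0.7)), (48, np.float64(9.6), np.float64(-1.2)), (53, np.float64(9.8), np.float64(-1.3)), (58, np.float64(8.8), np.float64(-1.2)), (63, np.float64(7.2), np.float64(-1.7)), (68, np.float64(6.2), np.float64(-1.6))]
tip 70.66 back -76.91 bow y ext [(np.float64(33.9), np.float64(-35.4)), (np.float64(33.7), np.float64(-35.2)), (np.float64(32.6), np.float64(-32.5)), (np.float64(33.2), np.float64(-34.3))]
[[0.6559, -0.0729, 0.0265], [0.5793, -0.0702, 0.0265], [0.4861, -0.0672, 0.0265], [0.4846, -0.1837, 0.0265], [0.579, -0.1863, 0.0265], [0.6554, -0.1881, 0.0265]]
```

```bash
python3 goal.py 0.574 -0.127 0.062 -1.4
```

```text
t 7.4 now [ 453.4 -361.7  110.6] yaw 24.18 F [-0.9 -0.1 -1.2] w 19.6
turn [-0.07  0.1  25.58] shift [ 206.2 -164.7   48.6]
```

>>> step_arm(
  deltas=[
    [0,0,5,40,-32,0,0],
    [0,0,10,80,-64,0,0],
    [0,0,15,120,-96,0,0],
    [0,0,20,160,-128,0,0],
    [0,0,25.6,206,-165,10,0],
    [0,0,25.6,206,-165,30,0],
    [0,0,25.6,206,-165,48,0],
    [0,0,25.6,206,-165,48,0],
  ],
)

```text
time: 8.4
position: [0.572, -0.129, 0.0618]
tool_rot: [3.141, -0.043, -0.007]
ft_force: [0.5, -0.4, -0.2]
grip_width: 0.222
```

```bash
python3 snap.py lilh1 && python3 goal.py 0.574 -0.127 0.062 -1.4
python3 - <<'E'
from h import *
im=np.load("pics/lilh1.npy")[...,::-1]
cv2.imwrite("pics/lilh1z.png",cv2.resize(im[20:260,220:420],None,fx=2.5,fy=2.5,interpolation=cv2.INTER_CUBIC))
E
```

```text
[ 0.573  -0.1293  0.063 ] [ 3.1406e+00 -4.3700e-02 -3.1000e-03] 8.45
t 8.45 now [ 573.  -129.3   63. ] yaw -1.59 F [-0.5 -0.4 -0.3] w 19.2
turn [ 0.04  0.11 -0.19] shift [ 0.9 -2.3  1. ]
```

View pics/lilh1z.png

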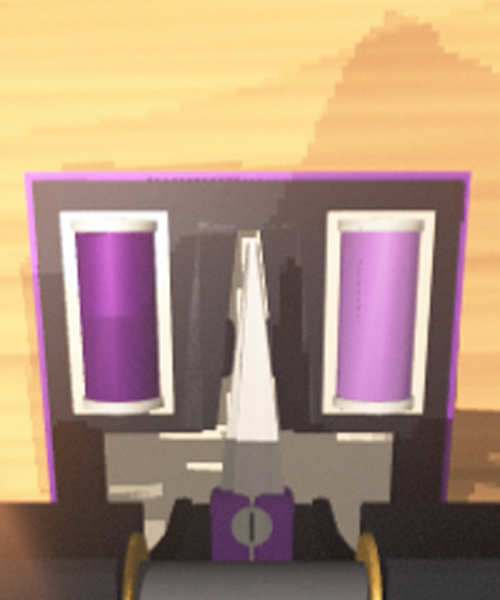

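Run:
```python
from h import *
im=np.load("pics/lilh1.npy")[...,::-1]
cv2.imwrite("pics/lilh1y.png",np.hstack([cv2.resize(im[100:200,290:350],None,fx=6,fy=6,interpolation=cv2.INTER_NEAREST),cv2.resize(np.load("pics/lilg1.npy")[100:200,290:350,::-1],None,fx=6,fy=6,interpolation=cv2.INTER_NEAREST)]))
```

```text
(no output)
```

View pics/lilh1y.png

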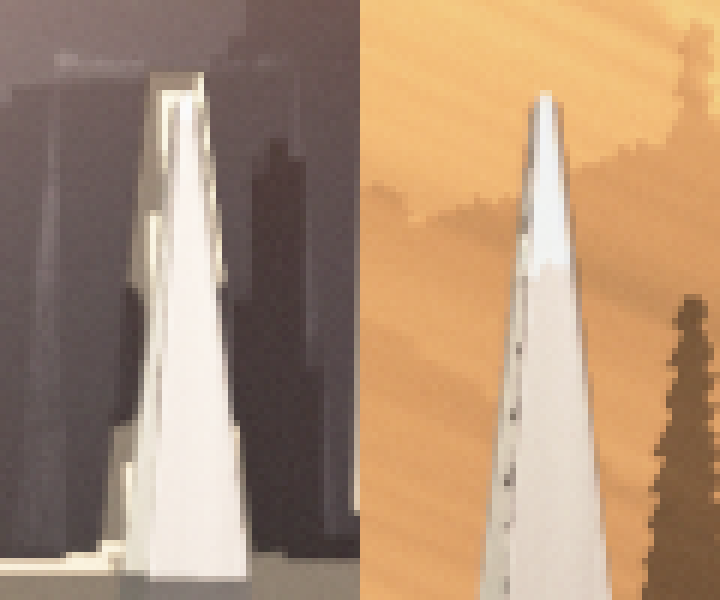

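The slot floor's mid-end is at (319.5,112) and the blade tip at (321,115). The scissors need about +1 mm x and −0.9 mm y in tool axes. I'll shift, descend to just above the foam and check again.

>>> step_arm(
  deltas=[
    [0,0,0,1,-0.9,5,0],
    [0,0,0,1,-0.9,12,0],
    [0,0,0,1,-0.9,20,0],
    [0,0,0,1,-0.9,24,0],
    [0,0,0,1,-0.9,27,0],
    [0,0,0,1,-0.9,27,0],
    [0,0,0,1,-0.9,27,0],
    [0,0,0,1,-0.9,27,0],
  ],
)

```text
time: 9.45
position: [0.5756, -0.1265, 0.037]
tool_rot: [-3.141, 0.039, -0.001]
ft_force: [0.4, 0.1, -0.0]
grip_width: 0.226
```

```bash
python3 snap.py lilh2 && python3 goal.py 0.574 -0.127 0.03 -1.4
python3 - <<'E'
from h import *
im=np.load("pics/lilh2.npy")[...,::-1]
cv2.imwrite("pics/lilh2y.png",np.hstack([cv2.resize(im[85:220,225:415],None,fx=4,fy=4,interpolation=cv2.INTER_CUBIC)]))
E
```

```text
[ 0.5756 -0.1265  0.037 ] [-3.1413e+00  3.8900e-02 -6.0000e-04] 9.5
t 9.5 now [ 575.6 -126.5   37. ] yaw -1.42 F [-0.1 -1.4 -1.1] w 19.7
turn [-0.   -0.02 -0.02] shift [-1.6  0.6  7. ]
```

View pics/lilh2y.png

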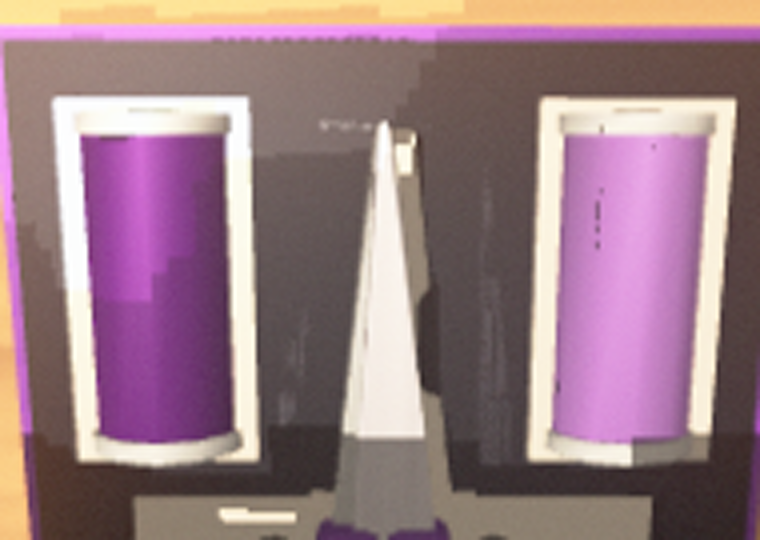

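The arm had still been settling in the last look. Now settled, the box centreline is at u≈323.8 against the blade at 320.8, and the slot end is at v≈118 against the tip at 115.5. I'll correct by about −2.4 mm x and +1.6 mm y and let it settle.

>>> step_arm(
  deltas=[
    [0,0,0,-2.4,1.6,0,0],
    [0,0,0,-2.4,1.6,0,0],
    [0,0,0,-2.4,1.6,0,0],
    [0,0,0,-2.4,1.6,0,0],
    [0,0,0,-2.4,1.6,0,0],
    [0,0,0,-2.4,1.6,0,0],
    [0,0,0,-2.4,1.6,0,0],
    [0,0,0,-2.4,1.6,0,0],
  ],
)

```text
time: 10.5
position: [0.573, -0.128, 0.0368]
tool_rot: [-3.141, 0.039, -0.0]
ft_force: [0.3, 1.2, -0.5]
grip_width: 0.222
```

```bash
python3 snap.py lilh3 && python3 goal.py 0.574 -0.127 0.03 -1.4
python3 - <<'E'
from h import *
im=np.load("pics/lilh3.npy")[...,::-1]
cv2.imwrite("pics/lilh3y.png",np.hstack([cv2.resize(im[85:220,225:415],None,fx=4,fy=4,interpolation=cv2.INTER_CUBIC)]))
E
```

```text
[ 0.573  -0.128   0.0368] [-3.1413e+00  3.9000e-02 -2.0000e-04] 10.55
t 10.55 now [ 573.  -128.    36.8] yaw -1.42 F [ 0.3  0.2 -0.5] w 19.2
turn [-0.   -0.01 -0.02] shift [ 0.9 -1.   6.8]
```

View pics/lilh3y.png

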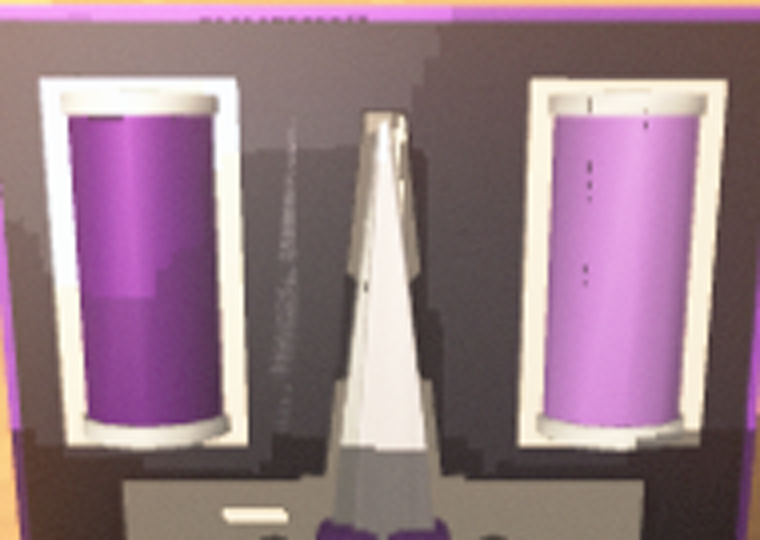

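The blade is now centred in the slot (383 vs 384 in the crop), with about 1.5 mm of room ahead of the tip. I'll lower into the pocket.

>>> step_arm(
  deltas=[
    [0,0,0,0,0,2,0],
    [0,0,0,0,0,4,0],
    [0,0,0,0,0,6,0],
    [0,0,0,0,0,7,0],
    [0,0,0,0,0,8,0],
    [0,0,0,0,0,9,0],
    [0,0,0,0,0,9,0],
    [0,0,0,0,0,9,0],
  ],
)

```text
time: 11.55
position: [0.573, -0.128, 0.0278]
tool_rot: [-3.141, 0.039, -0.0]
ft_force: [0.3, -1.2, -0.6]
grip_width: 0.221
```

```bash
python3 goal.py 0.573 -0.128 0.023 -1.4; python3 snap.py lilh4;  python3 - <<'E'
from h import *
im=np.load("pics/lilh4.npy")[...,::-1]
cv2.imwrite("pics/lilh4y.png",np.hstack([cv2.resize(im[85:260,225:415],None,fx=3.4,fy=3.4,interpolation=cv2.INTER_CUBIC)]))
E
```

```text
t 11.55 now [ 573.  -128.    27.8] yaw -1.43 F [ 0.3 -1.2 -0.6] w 19.3
turn [-0.   -0.01 -0.03] shift [-0.   0.   4.8]
[ 0.5731 -0.128   0.0279] [-3.1413e+00  3.9000e-02 -3.0000e-04] 11.6
```

View pics/lilh4y.png

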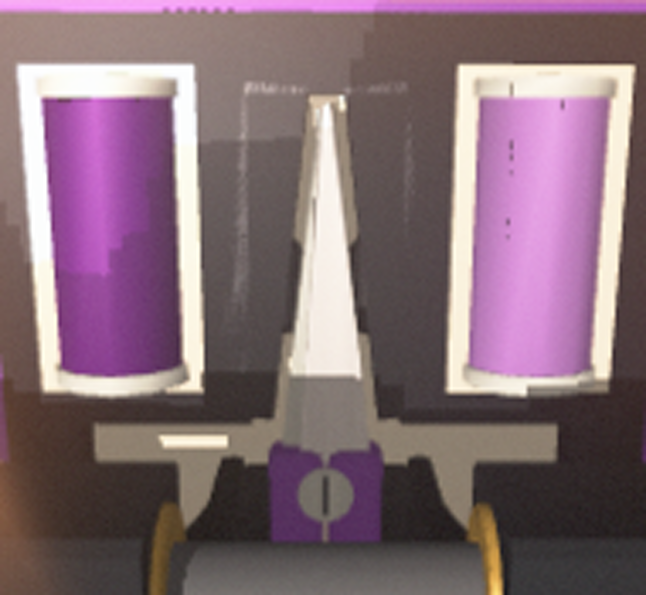

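It has gone 4 mm into the pocket without contact force. Pressing down slowly.

>>> step_arm(
  deltas=[
    [0,0,0,0,0,1,0],
    [0,0,0,0,0,1.5,0],
    [0,0,0,0,0,2,0],
    [0,0,0,0,0,2.5,0],
    [0,0,0,0,0,3,0],
    [0,0,0,0,0,3.5,0],
    [0,0,0,0,0,3.5,0],
    [0,0,0,0,0,3.5,0],
  ],
  newtons=55,
)

```text
time: 12.6
position: [0.5735, -0.1281, 0.0259]
tool_rot: [-3.14, 0.039, -0.001]
ft_force: [-4.1, 1.0, 11.3]
grip_width: 0.228
```

>>> step_arm(
  deltas=[
    [0,0,0,0,0,0.5,0],
    [0,0,0,0,0,1,0],
    [0,0,0,0,0,1.5,0],
    [0,0,0,0,0,2,0],
    [0,0,0,0,0,2.5,0],
    [0,0,0,0,0,2.5,0],
    [0,0,0,0,0,2.5,0],
    [0,0,0,0,0,2.5,0],
  ],
)

```text
time: 13.6
position: [0.5736, -0.1281, 0.0227]
tool_rot: [-3.141, 0.039, -0.002]
ft_force: [-1.9, 0.7, 8.3]
grip_width: 0.219
```

```bash
python3 goal.py 0.573 -0.128 0.023 -1.4; python3 snap.py lilh5;  python3 - <<'E'
from h import *
im=np.load("pics/lilh5.npy")[...,::-1]
cv2.imwrite("pics/lilh5y.png",np.hstack([cv2.resize(im[85:260,225:415],None,fx=3.4,fy=3.4,interpolation=cv2.INTER_CUBIC)]))
E
```

```text
t 13.6 now [ 573.6 -128.1   22.7] yaw -1.43 F [-1.9  0.7  8.3] w 19.1
turn [-0.01 -0.07 -0.03] shift [-0.6 -0.1 -0.3]
[ 0.5736 -0.1281  0.0228] [-3.141e+00  3.920e-02 -1.900e-03] 13.65
```

View pics/lilh5y.png

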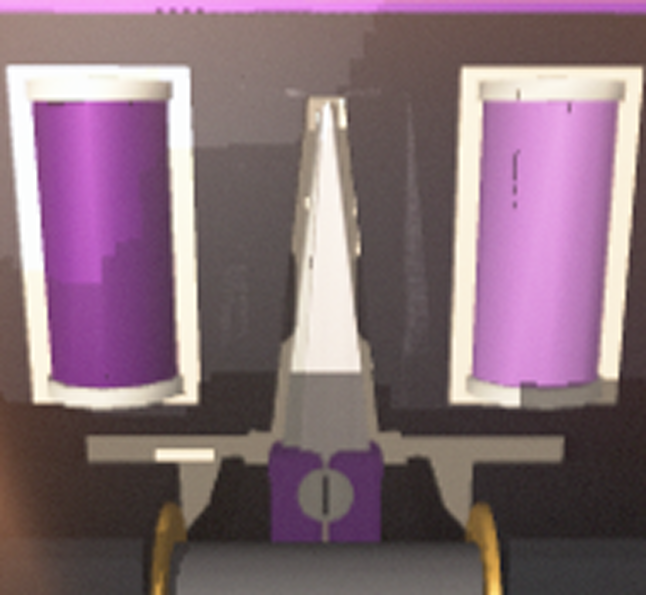

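Measured z of 22.7 mm matches the home height. One further push, then release (opening limited to 36 mm inside the notches) and rise.

>>> step_arm(
  deltas=[
    [0,0,0,0,0,1,0],
    [0,0,0,0,0,1.5,0],
    [0,0,0,0,0,1.5,0],
    [0,0,0,0,0,0,0],
    [0,0,0,0,0,-0.5,36],
    [0,0,0,0,0,-0.5,36],
    [0,0,0,0,0,-0.5,36],
    [0,0,0,0,0,-0.5,36],
  ],
)

```text
time: 14.65
position: [0.5728, -0.1279, 0.022]
tool_rot: [3.141, -0.039, -0.001]
ft_force: [-0.2, 0.7, -0.4]
grip_width: 0.409
```

>>> step_arm(
  deltas=[
    [0,0,0,0,0,-5,36],
    [0,0,0,0,0,-15,36],
    [0,0,0,0,0,-25,10],
    [0,0,0,0,0,-25,0],
    [0,0,0,0,0,-25,0],
    [0,0,0,0,0,-25,0],
    [0,0,0,0,0,-25,0],
    [0,0,0,0,0,-25,0],
  ],
  newtons=20,
)

```text
time: 15.65
position: [0.5729, -0.128, 0.0471]
tool_rot: [3.141, -0.039, -0.001]
ft_force: [0.4, -0.4, -0.5]
grip_width: 0.003
```

```bash
python3 goal.py 0.573 -0.128 0.033 -1.4; python3 snap.py lilh6;  python3 - <<'E'
from h import *
im=np.load("pics/lilh6.npy")[...,::-1]
cv2.imwrite("pics/lilh6y.png",np.hstack([cv2.resize(im[65:300,205:435],None,fx=2.5,fy=2.5,interpolation=cv2.INTER_CUBIC)]))
E
```

```text
t 15.65 now [ 572.9 -128.    47.1] yaw -1.43 F [ 0.4 -0.4 -0.5] w 0.3
turn [ 0.    0.02 -0.03] shift [ 0.1 -0.  14.1]
[ 0.5729 -0.128   0.0471] [ 3.1413e+00 -3.9000e-02 -4.0000e-04] 15.7
```

View pics/lilh6y.png

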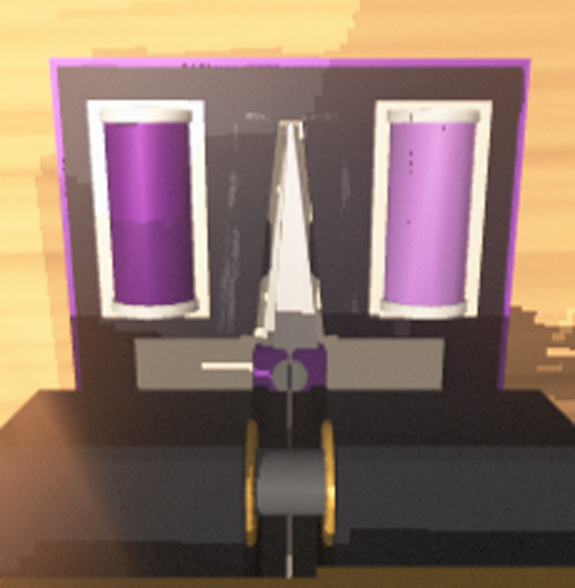

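Released, and the scissors stay down. I'll press the neck from above with shut fingers to verify the seat (contact expected at z≈31 mm).

>>> step_arm(
  deltas=[
    [0,0,0,0,0,6,0],
    [0,0,0,0,0,12,0],
    [0,0,0,0,0,14,0],
    [0,0,0,0,0,15,0],
    [0,0,0,0,0,16,0],
    [0,0,0,0,0,17,0],
    [0,0,0,0,0,18,0],
    [0,0,0,0,0,18,0],
  ],
)

```text
time: 16.7
position: [0.5731, -0.1281, 0.0314]
tool_rot: [-3.14, 0.039, -0.0]
ft_force: [-6.8, 1.4, 14.3]
grip_width: 0.004
```

>>> step_arm(
  deltas=[
    [0,0,0,0,0,0.5,0],
    [0,0,0,0,0,1,0],
    [0,0,0,0,0,1,0],
    [0,0,0,0,0,1,0],
    [0,0,0,0,0,1,0],
    [0,0,0,0,0,1,0],
    [0,0,0,0,0,1,0],
    [0,0,0,0,0,1,0],
  ],
)

```text
time: 17.7
position: [0.5731, -0.1281, 0.0314]
tool_rot: [-3.139, 0.039, -0.0]
ft_force: [-8.3, 2.6, 21.4]
grip_width: 0.007
```

```bash
python3 goal.py 0.497 -0.128 0.131 -0.2
```

```text
t 17.7 now [ 573.1 -128.1   31.4] yaw -1.44 F [-8.3  2.6 21.4] w 0.6
turn [-0.12 -0.   -1.24] shift [-76.1   1.6 -99.6]
```

Rigid at 31.4 mm, with force rising from 14 to 21 N and no movement, so it is on the floor. I'll back off and inspect.

>>> step_arm(
  deltas=[
    [0,0,0,0,0,-15,0],
    [0,0,0,0,0,-60,30],
    [0,0,0,-40,0,-100,50],
    [0,0,0,-76,0,-100,50],
    [0,0,0,-76,0,-100,50],
    [0,0,0,-76,0,-100,50],
    [0,0,0,-76,0,-100,50],
    [0,0,0,-76,0,-100,50],
  ],
)

```text
time: 18.7
position: [0.4975, -0.1263, 0.128]
tool_rot: [3.14, -0.039, -0.001]
ft_force: [-0.4, 0.3, -0.3]
grip_width: 0.571
```

```bash
python3 snap.py lilend;  python3 - <<'E'
from h import *
im=np.load("pics/lilend.npy")[...,::-1]
cv2.imwrite("pics/lilendz.png",np.hstack([cv2.resize(im[10:240,225:435],None,fx=2.6,fy=2.6,interpolation=cv2.INTER_CUBIC)]))
E
python3 goal.py 0.41 0.35 0.13 162.4
```

```text
[ 0.4973 -0.1263  0.128 ] [ 3.1404e+00 -3.8800e-02 -9.0000e-04] 18.75
t 18.75 now [ 497.3 -126.3  128. ] yaw -1.42 F [-0.9 -0.1 -0.4] w 49.6
turn [-3.0000e-02  8.0000e-02 -1.6382e+02] shift [ -99.1 -474.    -2.4]
```

View pics/lilendz.png

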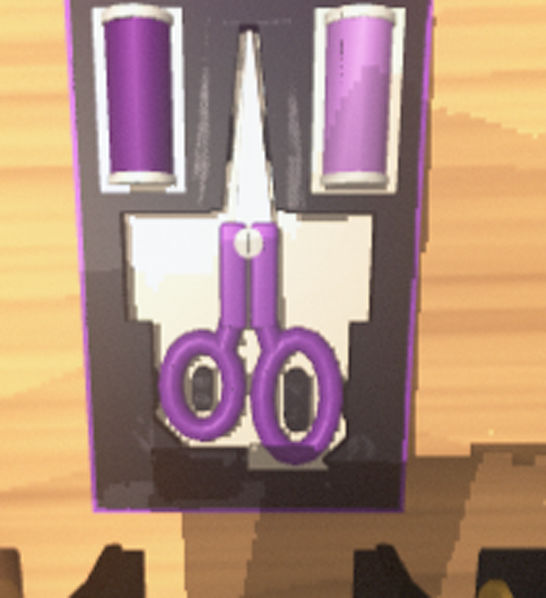

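The lilac scissors lie flat with holes over the islands. The tip is at the slot end (248,30) and the neck is centred. For lime I'll take the set picture from the same relative viewpoint as the earlier lilac set picture, so biases cancel.

```bash
python3 -c "
from bench import ctrl; print([round(x,3) for x in ctrl.get_state()['joint_positions']])"; python3 goal.py 0.453 0.097 0.131 -0.2
```

```text
[np.float64(-0.533), np.float64(0.115), np.float64(0.78), np.float64(1.93), np.float64(-0.088), np.float64(1.132), np.float64(-1.314)]
t 18.75 now [ 497.3 -126.3  128. ] yaw -1.42 F [-0.9 -0.1 -0.4] w 49.6
turn [ 0.05  0.03 -1.22] shift [ -49.9 -222.1   -3.2]
```

>>> step_arm(
  deltas=[
    [0,0,-1,-12,-55,-3,50],
    [0,0,-1.2,-25,-111,-3,50],
    [0,0,-1.2,-37,-166,-3,50],
    [0,0,-1.2,-50,-222,-3,50],
    [0,0,-1.2,-50,-222,-3,50],
    [0,0,-1.2,-50,-222,-3,50],
    [0,0,-1.2,-50,-222,-3,50],
    [0,0,-1.2,-50,-222,-3,50],
  ],
)

```text
time: 19.75
position: [0.4529, 0.0959, 0.1313]
tool_rot: [3.142, -0.01, 0.0]
ft_force: [-0.5, -0.2, -0.0]
grip_width: 0.575
```

```bash
python3 goal.py 0.453 0.097 0.131 -0.2; python3 snap.py limeset;  python3 - <<'E'
from h import *
im=np.load("pics/limeset.npy")[...,::-1]
cv2.imwrite("pics/limesetz.png",np.hstack([cv2.resize(im[0:240,215:435],None,fx=2.5,fy=2.5,interpolation=cv2.INTER_CUBIC)]))
E
echo LILAC; python3 edges.py lilset 0.5731 -0.1281 325 110 -0.0035 -1.42
echo LIME; python3 edges.py limeset 0.529 0.097 325 110 -0.0035 1.5
```

```text
t 19.75 now [452.9  95.9 131.3] yaw -0.36 F [-0.5 -0.2 -0. ] w 50.0
turn [ 0.   -0.   -0.16] shift [ 0.1 -1.1  0.3]
[0.4528 0.0961 0.1313] [ 3.1416e+00 -9.3000e-03  1.0000e-04] 19.8
LILAC
left at0 43.58 angle 4.66 99 mean 43.36
right at0 -42.25 angle -0.21 117 mean -42.24
front at0 18.16 angle -1.21 135 mean 18.37
backL at0 -18.52 angle -1.29 16 mean -17.62
backR at0 -20.42 angle 3.97 17 mean -17.64
slot y0 0.73 angle 0.07 y40 0.78
slot widths [(19, np.float64(24.6), np.float64(-0.1)), (24, np.float64(16.9), np.float64(0.5)), (29, np.float64(16.0), np.float64(0.8)), (34, np.float64(15.2), np.float64(0.9)), (39, np.float64(7.7), np.float64(0.9)), (44, np.float64(7.6), np.float64(1.0)), (49, np.float64(7.6), np.float64(1.1)), (54, np.float64(10.1), np.float64(0.6)), (59, np.float64(9.2), np.float64(0.8)), (64, np.float64(8.0), np.float64(0.6)), (69, np.float64(7.0), np.float64(0.7))]
tip 75.12 back -72.01 bow y ext [(np.float64(33.9), np.float64(-35.5)), (np.float64(32.0), np.float64(-34.2)), (np.float64(33.3), np.float64(-33.1)), (np.float64(28.9), np.float64(-35.3))]
LIME
left at0 41
[... 162 characters left out ...]
ckR few
slot y0 -1.08 angle 0.26 y40 -0.90
slot widths [(19, np.float64(27.0), np.float64(-0.4)), (24, np.float64(17.2), np.float64(-1.3)), (29, np.float64(16.7), np.float64(-0.8)), (34, np.float64(14.7), np.float64(-1.3)), (39, np.float64(7.4), np.float64(-0.9)), (44, np.float64(7.2), np.float64(-1.0)), (49, np.float64(7.2), np.float64(-0.6)), (54, np.float64(10.9), np.float64(-0.7)), (59, np.float64(9.3), np.float64(-0.8)), (64, np.float64(7.8), np.float64(-0.9)), (69, np.float64(7.1), np.float64(-0.8))]
tip 75.60 back -72.67 bow y ext [(np.float64(32.5), np.float64(-37.8)), (np.float64(29.2), np.float64(-36.1)), (np.float64(31.3), np.float64(-35.4)), (np.float64(26.1), np.float64(-37.6))]
```

View pics/limesetz.png

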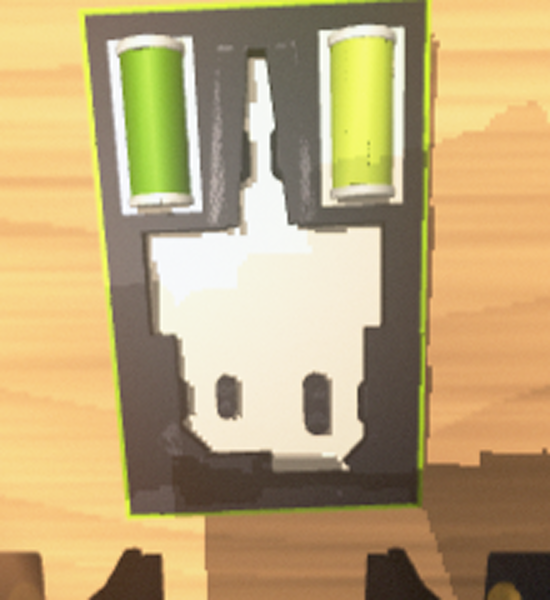

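```bash
python3 - <<'E'
from h import *
from bench import optics
c=optics.get_calibration("top"); P=lambda x,y:(150+x/2.35,120+y/2.35)
q=cast(c,[P(78,210),P(54,305)],.007); print(q.round(4), q.mean(0)); d=q[0]-q[1]; print(np.degrees(np.arctan2(d[1],d[0])))
E
python3 goal.py 0.436 0.362 0.13 162.4
```

```text
[[0.4809 0.3456 0.007 ]
 [0.3514 0.3737 0.007 ]] [0.41615118 0.35962009 0.007     ]
-12.23652973370129
t 19.8 now [452.8  96.1 131.3] yaw -0.34 F [-0.1 -0.3 -1.3] w 50.3
turn [   0.      0.   -162.74] shift [ -18.4 -265.8    1.3]
```

>>> step_arm(
  deltas=[
    [0,0,-20,0,-60,0,50],
    [0,0,-40,-10,-120,0,50],
    [0,0,-60,-12,-180,0,50],
    [0,0,-80,-15,-240,0,50],
    [0,0,-100,-15,-262,0,50],
    [0,0,-120,-15,-262,0,50],
    [0,0,-140,-15,-262,0,50],
    [0,0,-163,-15,-262,0,50],
  ],
)

```text
time: 20.8
position: [0.4389, 0.3587, 0.1311]
tool_rot: [2.297, 2.143, -0.0]
ft_force: [-1.1, -0.5, -0.1]
grip_width: 0.575
```

```bash
python3 goal.py 0.44 0.358 0.131 162.4
```

```text
t 20.8 now [438.9 358.7 131.1] yaw 86.03 F [-1.1 -0.5 -0.1] w 50.1
turn [-2.000e-02  2.000e-02 -7.637e+01] shift [-0.6  1.1  0.1]
```

>>> step_arm(
  deltas=[
    [0,0,-76.4,0,0,0,50],
    [0,0,-76.4,0,0,0,50],
    [0,0,-76.4,0,0,0,50],
    [0,0,-76.4,0,0,0,50],
    [0,0,-76.4,0,0,0,50],
    [0,0,-76.4,0,0,0,50],
    [0,0,-76.4,0,0,0,50],
    [0,0,-76.4,0,0,0,50],
  ],
)

```text
time: 21.8
position: [0.4389, 0.3587, 0.1312]
tool_rot: [-0.491, -3.103, 0.0]
ft_force: [0.0, 0.4, 0.4]
grip_width: 0.572
```

>>> step_arm(
  deltas=[
    [0,0,0,0,0,0,50],
    [0,0,0,0,0,0,50],
    [0,0,0,0,0,0,50],
    [0,0,0,0,0,0,50],
    [0,0,0,0,0,0,50],
    [0,0,0,0,0,0,50],
    [0,0,0,0,0,0,50],
    [0,0,0,0,0,0,50],
  ],
)

```text
time: 22.8
position: [0.4386, 0.3591, 0.1313]
tool_rot: [0.488, 3.103, 0.0]
ft_force: [0.2, 0.6, -0.4]
grip_width: 0.574
```

```bash
python3 goal.py 0.44 0.358 0.131 162.4; python3 snap.py limesc
```

```text
t 22.8 now [438.6 359.1 131.3] yaw 162.11 F [ 0.2  0.6 -0.4] w 49.9
turn [ 0.01  0.   -0.29] shift [-1.7 -0.7  0.3]
[0.4386 0.3591 0.1313] [4.8830e-01 3.1033e+00 1.0000e-04] 22.85
```

View pics/limesc.png

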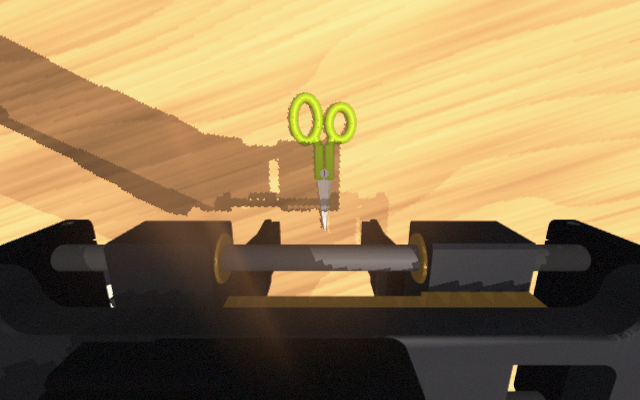

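The lime scissors are in view: bows at (305,118) large and (341,122) small, neck at (324,160), tip at (324,230). Measuring.

```bash
python3 sc.py limesc 280 365 88 236 26 45 -17.5 -0.0035
```

```text
yaw -5.97 neck slope 35.05 width 6.5
tip-back len 83.9 front of handle -2.8 y ext 15.2 -19.0
ends-mid [0.386  0.3675]
tip-72 [0.3562 0.3714]
front-14 [0.4164 0.3635]
```

View pics/limesc_m.png

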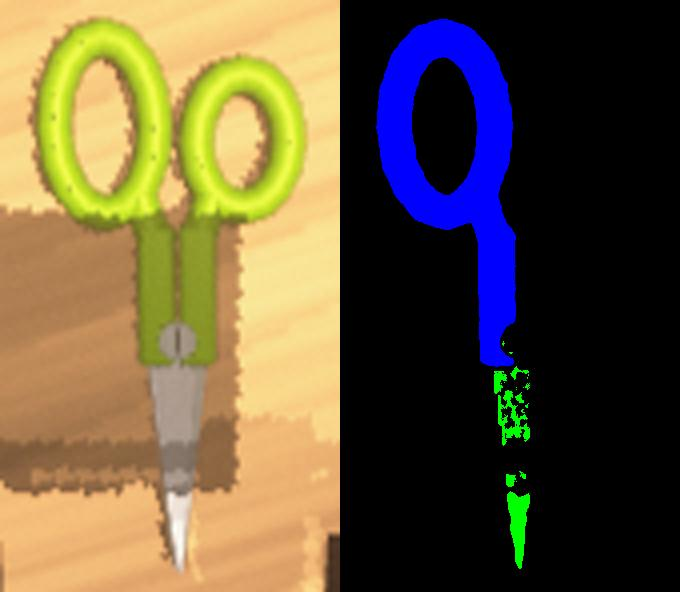

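```bash
sed -i 's/^_,lab,st,_=cv2.connectedComponentsWithStats(H)/H=cv2.morphologyEx(H,cv2.MORPH_CLOSE,np.ones((13,13),np.uint8)); _,lab,st,_=cv2.connectedComponentsWithStats(H)/' sc.py && python3 sc.py limesc 280 365 88 236 26 45 -17.5 -0.0035
python3 - <<'E'
from h import *; import json
c=json.load(open("pics/limesc.json")); P=lambda x,y:(280+x/4-.4,88+y/4-.4)
q=cast(c,[P(178,363),P(178,240),P(180.5,571),P(104,18)],.0055)[:,:2]; q[2]=cast(c,P(180.5,571),.004)[0,:2]
d=q[2]-q[0];print(q.round(4).tolist(),np.degrees(np.arctan2(d[1],d[0])),np.linalg.norm(d)); d=q[0]-q[1];print(np.degrees(np.arctan2(d[1],d[0])))
E
```

```text
yaw -17.18 neck slope 0.28 width 19.3
tip-back len 142.2 front of handle 56.7 y ext 32.2 -34.1
ends-mid [0.4179 0.3708]
tip-72 [0.417  0.3711]
front-14 [0.4182 0.3707]
[[0.4309, 0.3671], [0.4007, 0.3767], [0.4868, 0.35], [0.3448, 0.3759]] -17.001393347442757 0.058463568953856106
-17.693674066636433
```

```bash
python3 goal.py 0.4190 0.3714 0.003 162.7
```

```text
t 22.85 now [438.6 359.1 131.3] yaw 162.12 F [0.3 0.3 0.8] w 50.3
turn [ 0.    0.   -0.58] shift [ 22.4   5.6 128.3]
```

>>> step_arm(
  deltas=[
    [0,0,-0.6,22.4,5.6,30,50],
    [0,0,-0.6,22.4,5.6,70,50],
    [0,0,-0.6,22.4,5.6,105,50],
    [0,0,-0.6,22.4,5.6,118,50],
    [0,0,-0.6,22.4,5.6,123,50],
    [0,0,-0.6,22.4,5.6,126,50],
    [0,0,-0.6,22.4,5.6,128,50],
    [0,0,-0.6,22.4,5.6,128,50],
  ],
  newtons=40,
)

```text
time: 23.85
position: [0.4193, 0.3717, 0.004]
tool_rot: [0.472, 3.105, 0.002]
ft_force: [0.3, -0.4, -0.8]
grip_width: 0.574
```

```bash
python3 goal.py 0.4190 0.3714 0.0015 162.7;  python3 snap.py limeg0; python3 goal.py 0.4190 0.3714 0.0015 162.7
```

```text
t 23.85 now [419.3 371.7   4. ] yaw 162.72 F [ 0.3 -0.4 -0.8] w 49.9
turn [0.06 0.03 0.02] shift [ 0.2 -0.4  2.5]
[0.4193 0.3716 0.0039] [4.7200e-01 3.1053e+00 1.4000e-03] 23.9
t 23.9 now [419.3 371.6   3.9] yaw 162.72 F [-0.   0.1 -0.2] w 49.9
turn [0.06 0.03 0.02] shift [ 0.2 -0.3  2.4]
```

View pics/limeg0.png

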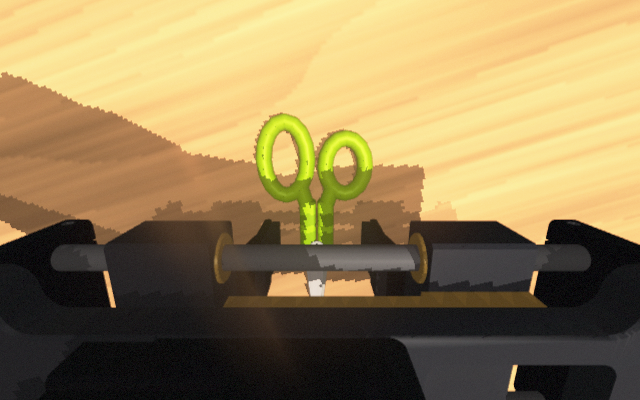

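The neck is at u≈317 and the finger centre at 321. I'll shift about −2 mm in tool y, lower, close and lift.

>>> step_arm(
  deltas=[
    [0,0,0,0,-2,0,50],
    [0,0,0,0,-2,1,50],
    [0,0,0,0,-2,2,0],
    [0,0,0,0,-2,2.2,0],
    [0,0,0,0,-2,2.2,0],
    [0,0,0,0,-2,2.2,0],
    [0,0,0,0,-2,2.2,0],
    [0,0,0,0,-2,2.2,0],
  ],
  newtons=40,
)

```text
time: 24.9
position: [0.4184, 0.3695, 0.0011]
tool_rot: [0.472, 3.106, 0.0]
ft_force: [-0.0, 0.7, -1.2]
grip_width: 0.222
```

>>> step_arm(
  deltas=[
    [0,0,0,0,0,-10,0],
    [0,0,0,0,0,-30,0],
    [0,0,0,0,0,-60,0],
    [0,0,0,0,0,-90,0],
    [0,0,0,0,0,-110,0],
    [0,0,0,0,0,-110,0],
    [0,0,0,0,0,-110,0],
    [0,0,0,0,0,-110,0],
  ],
)

```text
time: 25.9
position: [0.4177, 0.3688, 0.1099]
tool_rot: [-0.472, -3.105, 0.003]
ft_force: [-0.6, -0.3, -0.1]
grip_width: 0.223
```

```bash
python3 goal.py 0.4190 0.3714 0.0015 162.7;  python3 snap.py limeg1
```

```text
t 25.9 now [417.7 368.8 109.9] yaw 162.72 F [-0.6 -0.3 -0.1] w 19.4
turn [-0.12 -0.06  0.02] shift [ -0.6   3.1 108.4]
[0.4178 0.3689 0.11  ] [-4.7170e-01 -3.1049e+00  2.6000e-03] 25.95
```

View pics/limeg1.png

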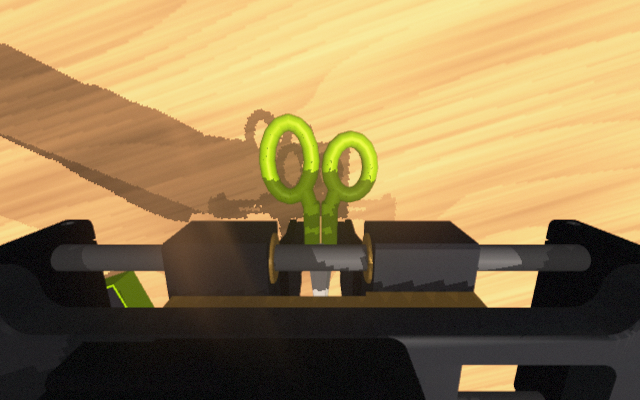

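Lime scissors held straight: neck at u≈320.5, large bow end at v≈114. Carrying them over the lime pocket.

```bash
python3 goal.py 0.5296 0.0953 0.06 -178.4
```

```text
t 25.95 now [417.8 368.9 110. ] yaw 162.72 F [-0.4 -0.4 -0.8] w 18.9
turn [ -0.09  -0.06 -18.88] shift [-188.  -228.    50.2]
```

>>> step_arm(
  deltas=[
    [0,0,-4,-35,-43,0,0],
    [0,0,-8,-70,-86,0,0],
    [0,0,-12,-105,-129,0,0],
    [0,0,-16,-140,-172,0,0],
    [0,0,-18.9,-175,-214,0,0],
    [0,0,-18.9,-188,-228,10,0],
    [0,0,-18.9,-188,-228,30,0],
    [0,0,-18.9,-188,-228,50,0],
  ],
)

```text
time: 26.95
position: [0.53, 0.0953, 0.06]
tool_rot: [0.043, -3.141, 0.0]
ft_force: [0.2, 0.4, -0.2]
grip_width: 0.222
```

```bash
python3 goal.py 0.5296 0.0953 0.036 -178.4
```

```text
t 26.95 now [530.   95.3  60. ] yaw -178.44 F [ 0.2  0.4 -0.2] w 19.3
turn [-0.01 -0.04 -0.04] shift [ 0.4  0.  24. ]
```

>>> step_arm(
  deltas=[
    [0,0,0,0.3,0,8,0],
    [0,0,0,0.3,0,16,0],
    [0,0,0,0.3,0,21,0],
    [0,0,0,0.3,0,23,0],
    [0,0,0,0.3,0,23,0],
    [0,0,0,0.3,0,23,0],
    [0,0,0,0.3,0,23,0],
    [0,0,0,0.3,0,23,0],
  ],
)

```text
time: 27.95
position: [0.53, 0.0959, 0.0383]
tool_rot: [-0.044, 3.141, 0.0]
ft_force: [0.2, -0.5, -1.1]
grip_width: 0.225
```

```bash
python3 goal.py 0.5296 0.0953 0.036 -178.4; python3 snap.py limeh1
python3 - <<'E'
from h import *
im=np.load("pics/limeh1.npy")[...,::-1]
cv2.imwrite("pics/limeh1y.png",cv2.resize(im[85:235,220:420],None,fx=4,fy=4,interpolation=cv2.INTER_CUBIC))
E
```

```text
t 27.95 now [530.   95.9  38.3] yaw -178.38 F [ 0.2 -0.5 -1.1] w 19.6
turn [0.01 0.02 0.02] shift [ 0.4 -0.6  2.3]
[0.5299 0.0959 0.0382] [-4.430e-02  3.141e+00  2.000e-04] 28.0
```

View pics/limeh1y.png

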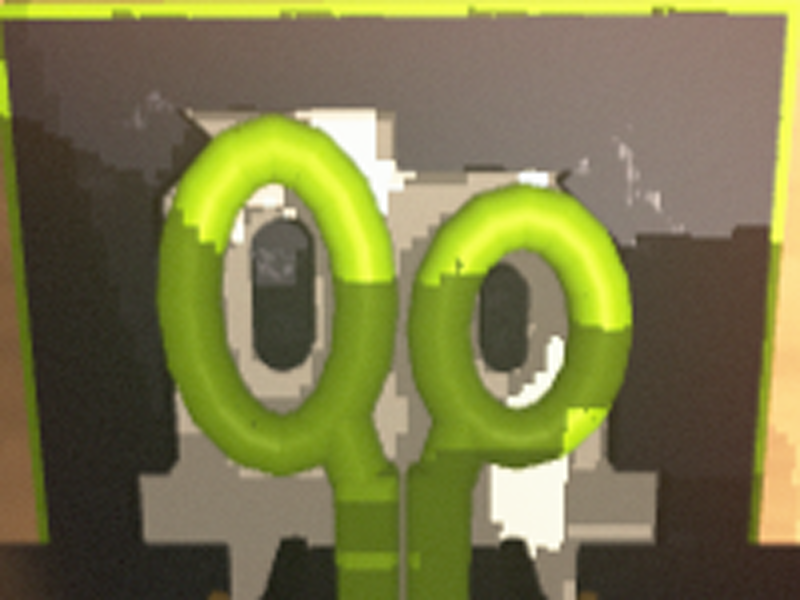

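The holes sit over the islands: large hole at (277,297) vs island (283,294), small hole at (521,328) vs island (505,317) in the crop. Allowing for depth, about −0.65 mm y and −0.3 mm x is needed. Correcting and lowering into the pocket.

>>> step_arm(
  deltas=[
    [0,0,0,-0.3,-0.65,0,0],
    [0,0,0,-0.3,-0.65,1,0],
    [0,0,0,-0.3,-0.65,3,0],
    [0,0,0,-0.3,-0.65,5,0],
    [0,0,0,-0.3,-0.65,7,0],
    [0,0,0,-0.3,-0.65,9,0],
    [0,0,0,-0.3,-0.65,10,0],
    [0,0,0,-0.3,-0.65,10,0],
  ],
)

```text
time: 29.0
position: [0.5302, 0.0952, 0.028]
tool_rot: [0.044, -3.141, 0.0]
ft_force: [0.4, 1.0, -0.7]
grip_width: 0.225
```

```bash
python3 goal.py 0.5296 0.0953 0.0222 -178.4; python3 snap.py limeh2
python3 - <<'E'
from h import *
im=np.load("pics/limeh2.npy")[...,::-1]
cv2.imwrite("pics/limeh2y.png",cv2.resize(im[85:235,220:420],None,fx=4,fy=4,interpolation=cv2.INTER_CUBIC))
E
```

```text
t 29.0 now [530.2  95.2  28. ] yaw -178.38 F [ 0.4  1.  -0.7] w 19.6
turn [-0.   -0.    0.02] shift [0.5 0.1 5.8]
[0.5302 0.0952 0.0281] [-4.4500e-02  3.1412e+00  1.0000e-04] 29.05
```

View pics/limeh2y.png

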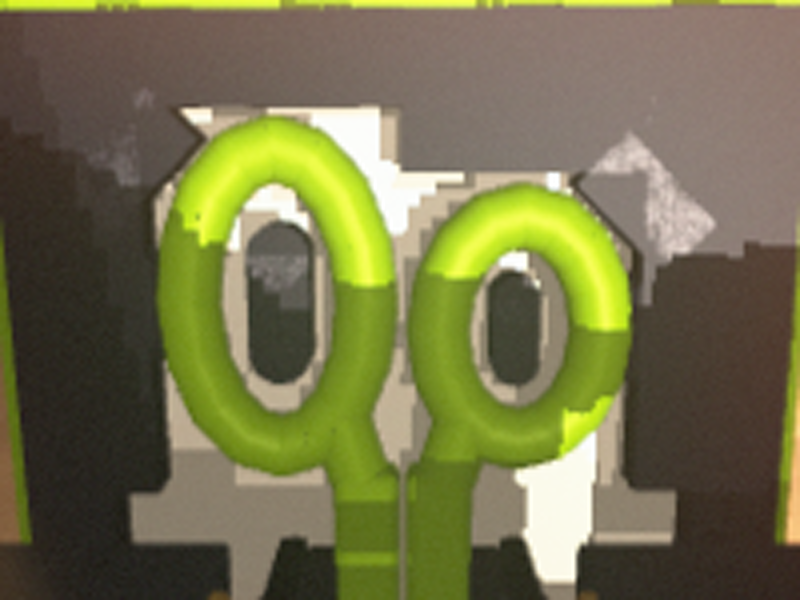

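The islands are now centred in both holes and there is no contact force. Pressing.

>>> step_arm(
  deltas=[
    [0,0,0,0,0,1,0],
    [0,0,0,0,0,2,0],
    [0,0,0,0,0,3,0],
    [0,0,0,0,0,3.5,0],
    [0,0,0,0,0,4,0],
    [0,0,0,0,0,4.5,0],
    [0,0,0,0,0,4.5,0],
    [0,0,0,0,0,4.5,0],
  ],
  newtons=55,
)

```text
time: 30.05
position: [0.5306, 0.0953, 0.0252]
tool_rot: [-0.045, 3.141, 0.001]
ft_force: [-3.5, 0.0, 11.0]
grip_width: 0.222
```

>>> step_arm(
  deltas=[
    [0,0,0,0,0,0.5,0],
    [0,0,0,0,0,1,0],
    [0,0,0,0,0,1.5,0],
    [0,0,0,0,0,2,0],
    [0,0,0,0,0,2.5,0],
    [0,0,0,0,0,3,0],
    [0,0,0,0,0,3,0],
    [0,0,0,0,0,3,0],
  ],
)

```text
time: 31.05
position: [0.5311, 0.0953, 0.0221]
tool_rot: [-0.044, 3.14, 0.001]
ft_force: [-1.8, -0.6, 8.8]
grip_width: 0.224
```

```bash
python3 goal.py 0.5296 0.0953 0.0222 -178.4; python3 snap.py limeh3
python3 - <<'E'
from h import *
im=np.load("pics/limeh3.npy")[...,::-1]
cv2.imwrite("pics/limeh3y.png",cv2.resize(im[85:235,220:420],None,fx=4,fy=4,interpolation=cv2.INTER_CUBIC))
E
```

```text
t 31.05 now [531.1  95.3  22.1] yaw -178.38 F [-1.8 -0.6  8.8] w 19.5
turn [0.03 0.09 0.02] shift [ 1.5  0.  -0.1]
[0.5311 0.0953 0.0221] [-4.4400e-02  3.1396e+00  9.0000e-04] 31.1
```

View pics/limeh3y.png

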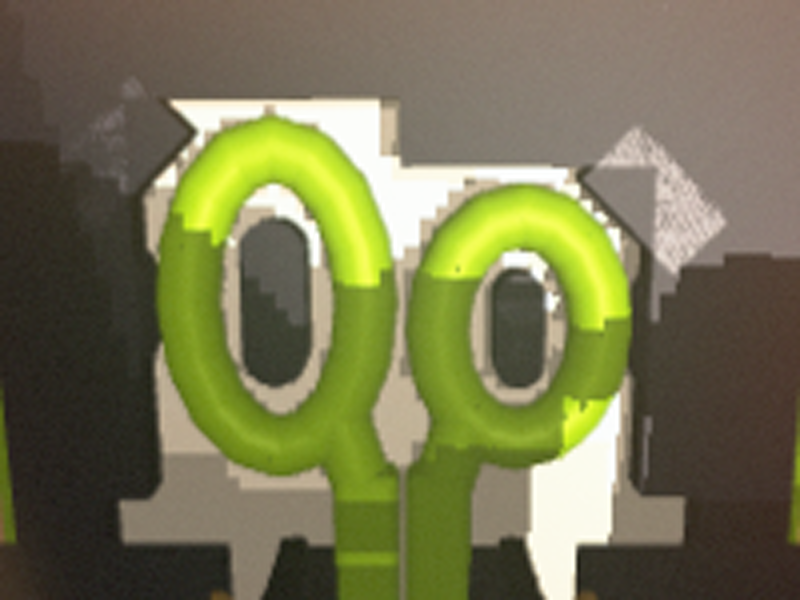

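At home height (z 22.1 mm). Final small push, release within the notches, rise and shut the fingers.

>>> step_arm(
  deltas=[
    [0,0,0,0,0,1,0],
    [0,0,0,0,0,1.5,0],
    [0,0,0,0,0,1.5,0],
    [0,0,0,0,0,0,0],
    [0,0,0,0,0,-0.5,36],
    [0,0,0,0,0,-0.5,36],
    [0,0,0,0,0,-0.5,36],
    [0,0,0,0,0,-0.5,36],
  ],
)

```text
time: 32.1
position: [0.5307, 0.0963, 0.0215]
tool_rot: [-0.046, 3.14, 0.002]
ft_force: [-0.0, 3.8, 5.0]
grip_width: 0.412
```

>>> step_arm(
  deltas=[
    [0,0,0,0,0,-5,36],
    [0,0,0,0,0,-15,36],
    [0,0,0,0,0,-25,10],
    [0,0,0,0,0,-25,0],
    [0,0,0,0,0,-25,0],
    [0,0,0,0,0,-20,0],
    [0,0,0,0,0,-15,0],
    [0,0,0,0,0,-11,0],
  ],
  newtons=20,
)

```text
time: 33.1
position: [0.5298, 0.0951, 0.0314]
tool_rot: [0.044, -3.14, 0.0]
ft_force: [-1.2, 0.3, 17.7]
grip_width: 0.006
```

```bash
python3 goal.py 0.5296 0.0953 0.0312 -178.4
```

```text
t 33.1 now [529.8  95.1  31.4] yaw -178.38 F [-1.2  0.3 17.7] w 0.5
turn [-0.01 -0.05  0.02] shift [0.2 0.2 0.2]
```

It is rigid at 31.4 mm under 17.7 N, the same seated height as the lilac pair. I'll back off and inspect.

>>> step_arm(
  deltas=[
    [0,0,0,0,0,-15,0],
    [0,0,0,0,0,-60,0],
    [0,0,0,-40,0,-100,0],
    [0,0,0,-76,0,-110,0],
    [0,0,0,-76,0,-110,0],
    [0,0,0,-76,0,-110,0],
    [0,0,0,-76,0,-110,0],
    [0,0,0,-76,0,-110,0],
  ],
)

```text
time: 34.1
position: [0.6053, 0.0974, 0.1418]
tool_rot: [0.045, -3.14, -0.0]
ft_force: [0.3, 0.3, 0.5]
grip_width: 0.005
```

```bash
python3 snap.py limeend; python3 snap.py topend top
python3 - <<'E'
from h import *
im=np.load("pics/limeend.npy")[...,::-1]
a=cv2.resize(im[0:240,215:435],None,fx=2.3,fy=2.3,interpolation=cv2.INTER_CUBIC)
cv2.imwrite("pics/limeendz.png",a)
t=np.load("pics/topend.npy")[...,::-1]
cv2.imwrite("pics/topendz.png",cv2.resize(t[120:300,150:490],None,fx=2.35,fy=2.35,interpolation=cv2.INTER_CUBIC))
E
```

```text
[0.6055 0.0974 0.1419] [ 4.4700e-02 -3.1407e+00 -2.0000e-04] 34.15
[0.6057 0.0975 0.1421] [ 4.4700e-02 -3.1409e+00 -3.0000e-04] 34.2
```

View pics/limeendz.png

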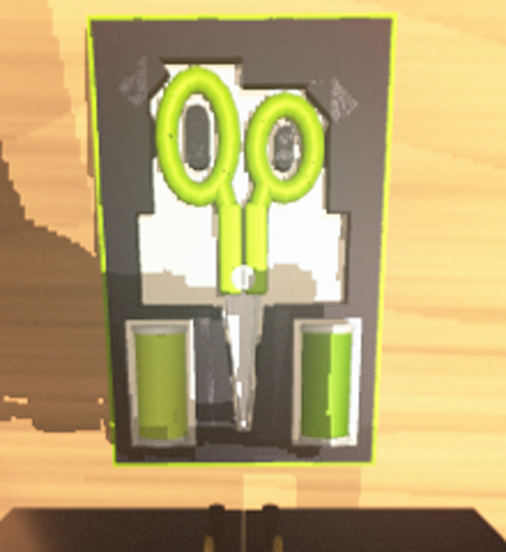

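View pics/topendz.png

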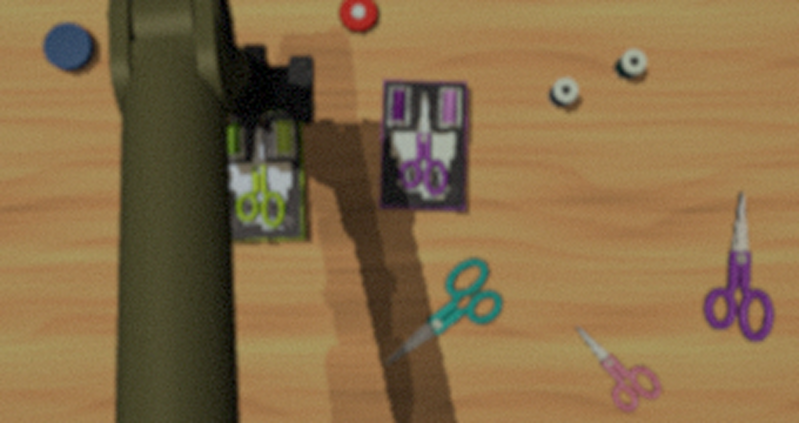

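```bash
python3 -c "
from bench import ctrl; print(ctrl.close_job())"
```

```text
the job is handed in; nothing more can be done
None
```

Both pairs of scissors are in their matching sets and pressed home. I took the smaller purple pair for lilac and left the large purple, pink and turquoise ones alone. The job was handed in at about 34 s with the gripper clear of everything.

**Seating:** Pressed on the neck with shut fingers, both stopped at the same measured height, 31.4 mm (31 mm expected). The lilac pair did not move as the force went from 14 to 21 N. The lime pair was only read once, at 17.7 N.

**Position:** The last pictures show the finger holes over the foam islands and the blades lying in their slots in both sets. In the final top view the pin tin, the tape case, both spools and the other scissors look unmoved.

**Disagreements:**
- Wrist-camera positions were about 1 to 1.5 mm off the arm's own readings, so I did the final alignment by eye at the pocket.
- One lilac picture was taken before the arm had settled; I corrected that before lowering.
- I could not check from the pictures for a slight tilt at the tips or bows.

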